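# Clear the bracket check fixture

### The job

Swing the hold-down bar of the check fixture fully aside, then lift each cast bracket out of its nest and sort it by the gauge pin beside that nest: a bracket whose pin stands up is a reject and goes into the round pan, one whose pin is down goes into the rectangular tray, each set standing upright on its base. The brackets are delicate, so keep the grip on them below 50 N; when all the nests are empty, swing the bar fully back over the fixture, and do not disturb the screwdriver, can and steel block lying around.

Things in the scene. Friction and masses are not known exactly. Their poses are not given: they have to be found in the camera images.
- fixture: Dark steel check fixture fixed to the table, 240 x 200 mm and 34 mm high with four open rectangular nests (84 x 50 mm, 12 mm deep, floor at z = 22 mm). Origin on the underside; it reaches from x = -105 to +135 mm and y = -100 to +100 mm in its own frame; its +x end carries the pivot post of the hold-down bar. z up.
- nest_1 (a point): Centre of the floor of nest 1, at (-52, 45, 22) mm in the fixture's frame; bracket_1 starts here if present. Its gauge pin stands 51 mm away, just outside the nest by the fixture's corner.
- nest_2 (a point): Centre of the floor of nest 2, at (-52, -45, 22) mm in the fixture's frame; bracket_2 starts here if present. Its gauge pin stands 51 mm away, just outside the nest by the fixture's corner.
- nest_3 (a point): Centre of the floor of nest 3, at (52, 45, 22) mm in the fixture's frame; bracket_3 starts here if present. Its gauge pin stands 51 mm away, just outside the nest by the fixture's corner.
- nest_4 (a point): Centre of the floor of nest 4, at (52, -45, 22) mm in the fixture's frame; bracket_4 starts here if present. Its gauge pin stands 51 mm away, just outside the nest by the fixture's corner.
- holddown (a joint): Angle (rad) of the hold-down bar, a flat grey H-shaped bar from z = 98 to 106 mm, 6 mm above the brackets, on a vertical pivot. At 0 it points from the pivot along the fixture's -x, over all nests; it grows as it swings towards the fixture's -y, to a stop at 1.62. Starts at 0 to 0.2. Fully back: below 0.15; fully aside: above 1.4. Friction 1 to 2 N at the knob; stays where left.
- holddown_knob (a point): Top centre of the bar's upright black round knob, 22 mm in diameter and 34 mm tall (from the bar's upper face at z = 106 mm to z = 140 mm), 160 mm from the pivot axis.
- holddown_pivot (a point): Point on the bar's vertical pivot axis at the bar's underside, z = 98 mm; at (120, 0) mm in the fixture's frame.
- pin_a: Steel gauge pin, 18 mm in diameter, fixed; it is UP: stands 42 mm above the fixture top (rejected bracket). It belongs to the nest whose centre is 51 mm from it; which nest differs from start to start. Origin at its foot, on the fixture's top face (z = 34 mm).
- pin_b: Steel gauge pin, 18 mm in diameter, fixed; it is UP: stands 42 mm above the fixture top (rejected bracket). It belongs to the nest whose centre is 51 mm from it; which nest differs from start to start. Origin at its foot, on the fixture's top face (z = 34 mm).
- pin_c: Steel gauge pin, 18 mm in diameter, fixed; it is DOWN: a stub only 5 mm above the fixture top (good bracket). It belongs to the nest whose centre is 51 mm from it; which nest differs from start to start. Origin at its foot, on the fixture's top face (z = 34 mm).
- pin_d: Steel gauge pin, 18 mm in diameter, fixed; it is DOWN: a stub only 5 mm above the fixture top (good bracket). It belongs to the nest whose centre is 51 mm from it; which nest differs from start to start. Origin at its foot, on the fixture's top face (z = 34 mm).
- bracket_1: Cast aluminium bracket, 0.15 to 0.31 kg: base plate 80 (x) x 46 (y) x 8 mm, an upright web 60 (x) x 10 (y) mm along its middle, top 70 mm above the underside, and on the web a boss 20 mm in diameter, 26 mm long along y, at x = +26, z = 56 mm. Grip across the web at about x = -8, z = 52 mm, below 50 N. Origin: centre of the underside. Starts in its nest; may be absent.
- bracket_2: Cast aluminium bracket, 0.15 to 0.31 kg: base plate 80 (x) x 46 (y) x 8 mm, an upright web 60 (x) x 10 (y) mm along its middle, top 70 mm above the underside, and on the web a boss 20 mm in diameter, 26 mm long along y, at x = +26, z = 56 mm. Grip across the web at about x = -8, z = 52 mm, below 50 N. Origin: centre of the underside. Starts in its nest; may be absent.
- bracket_3: Cast aluminium bracket, 0.15 to 0.31 kg: base plate 80 (x) x 46 (y) x 8 mm, an upright web 60 (x) x 10 (y) mm along its middle, top 70 mm above the underside, and on the web a boss 20 mm in diameter, 26 mm long along y, at x = +26, z = 56 mm. Grip across the web at about x = -8, z = 52 mm, below 50 N. Origin: centre of the underside. Starts in its nest; may be absent.
- bracket_4: Cast aluminium bracket, 0.15 to 0.31 kg: base plate 80 (x) x 46 (y) x 8 mm, an upright web 60 (x) x 10 (y) mm along its middle, top 70 mm above the underside, and on the web a boss 20 mm in diameter, 26 mm long along y, at x = +26, z = 56 mm. Grip across the web at about x = -8, z = 52 mm, below 50 N. Origin: centre of the underside. Starts in its nest; may be absent.
- tray: Rectangular grey plastic tray for good brackets, loose, 0.7 kg, 150 (x) x 200 (y) mm outside, walls 4 mm thick and 18 mm high, floor 4 mm thick. Origin at the centre of the underside. Room for two brackets side by side at y = +-40 mm, webs along x.
- pan: Round grey plastic pan for rejected brackets, loose, 0.7 kg, 216 mm across the rim, 18 mm high, wall 4 mm, floor 4 mm thick. Origin at the centre of the underside. Room for two brackets side by side, 80 mm between their webs.
- screwdriver: Bystander: screwdriver 180 mm long, lying on the table. Leave alone.
- spray_can: Bystander: white can 56 mm in diameter, 150 mm tall. Leave alone.
- gauge_block: Bystander: steel block 60 x 90 x 50 mm. Leave alone.
There are look-alikes about, which are no part of the job. Leave any blue or orange look-alike of the pan alone.

How it is judged (in metres and radians):
On the way, in this order (a step that is already met when the one before it is completed fails the run):
1. the hold-down bar is swung aside (past 1.4 rad) while the brackets are in their nests (value of joint holddown above 1.4 rad and distance of each of bracket_1, bracket_2, bracket_3, bracket_4 from where it was at the start of the episode below 0.015 m), for 0.2 s.
2. with the bar still aside, every bracket stands upright in the right container (value of joint holddown above 1.2 rad and ((horizontal distance between any of pin_a, pin_b and nest_1 below 0.07 m and (horizontal distance between bracket_1 and pan below 0.09 m and z of bracket_1 in the frame of pan between -0.004 and 0.012 m and angle between bracket_1's own z axis and vertical below 0.12 rad)) or (not (horizontal distance between any of pin_a, pin_b and nest_1 below 0.07 m) and (x of bracket_1 in the frame of tray between -0.071 and 0.071 m and y of bracket_1 in the frame of tray between -0.096 and 0.096 m and z of bracket_1 in the frame of tray between -0.004 and 0.012 m and angle between bracket_1's own z axis and vertical below 0.12 rad))) and ((horizontal distance between any of pin_a, pin_b and nest_2 below 0.07 m and (horizontal distance between bracket_2 and pan below 0.09 m and z of bracket_2 in the frame of pan between -0.004 and 0.012 m and angle between bracket_2's own z axis and vertical below 0.12 rad)) or (not (horizontal distance between any of pin_a, pin_b and nest_2 below 0.07 m) and (x of bracket_2 in the frame of tray between -0.071 and 0.071 m and y of bracket_2 in the frame of tray between -0.096 and 0.096 m and z of bracket_2 in the frame of tray between -0.004 and 0.012 m and angle between bracket_2's own z axis and vertical below 0.12 rad))) and ((horizontal distance between any of pin_a, pin_b and nest_3 below 0.07 m and (horizontal distance between bracket_3 and pan below 0.09 m and z of bracket_3 in the frame of pan between -0.004 and 0.012 m and angle between bracket_3's own z axis and vertical below 0.12 rad)) or (not (horizontal distance between any of pin_a, pin_b and nest_3 below 0.07 m) and (x of bracket_3 in the frame of tray between -0.071 and 0.071 m and y of bracket_3 in the frame of tray between -0.096 and 0.096 m and z of bracket_3 in the frame of tray between -0.004 and 0.012 m and angle between bracket_3's own z axis and vertical below 0.12 rad))) and ((horizontal distance between any of pin_a, pin_b and nest_4 below 0.07 m and (horizontal distance between bracket_4 and pan below 0.09 m and z of bracket_4 in the frame of pan between -0.004 and 0.012 m and angle between bracket_4's own z axis and vertical below 0.12 rad)) or (not (horizontal distance between any of pin_a, pin_b and nest_4 below 0.07 m) and (x of bracket_4 in the frame of tray between -0.071 and 0.071 m and y of bracket_4 in the frame of tray between -0.096 and 0.096 m and z of bracket_4 in the frame of tray between -0.004 and 0.012 m and angle between bracket_4's own z axis and vertical below 0.12 rad))) and linear speed of each of bracket_1, bracket_2, bracket_3, bracket_4 below 0.02 m/s), for 0.3 s.
At the end, for the whole second after the job is handed in: Every bracket whose pin is up stands upright (within 0.12 rad) on the pan's floor, centre within 90 mm of the pan's; every other one so in the tray, centre inside its walls; all released and at rest; the bar is back over the fixture (below 0.15 rad) and still (((horizontal distance between any of pin_a, pin_b and nest_1 below 0.07 m and (horizontal distance between bracket_1 and pan below 0.09 m and z of bracket_1 in the frame of pan between -0.004 and 0.012 m and angle between bracket_1's own z axis and vertical below 0.12 rad)) or (not (horizontal distance between any of pin_a, pin_b and nest_1 below 0.07 m) and (x of bracket_1 in the frame of tray between -0.071 and 0.071 m and y of bracket_1 in the frame of tray between -0.096 and 0.096 m and z of bracket_1 in the frame of tray between -0.004 and 0.012 m and angle between bracket_1's own z axis and vertical below 0.12 rad))) and ((horizontal distance between any of pin_a, pin_b and nest_2 below 0.07 m and (horizontal distance between bracket_2 and pan below 0.09 m and z of bracket_2 in the frame of pan between -0.004 and 0.012 m and angle between bracket_2's own z axis and vertical below 0.12 rad)) or (not (horizontal distance between any of pin_a, pin_b and nest_2 below 0.07 m) and (x of bracket_2 in the frame of tray between -0.071 and 0.071 m and y of bracket_2 in the frame of tray between -0.096 and 0.096 m and z of bracket_2 in the frame of tray between -0.004 and 0.012 m and angle between bracket_2's own z axis and vertical below 0.12 rad))) and ((horizontal distance between any of pin_a, pin_b and nest_3 below 0.07 m and (horizontal distance between bracket_3 and pan below 0.09 m and z of bracket_3 in the frame of pan between -0.004 and 0.012 m and angle between bracket_3's own z axis and vertical below 0.12 rad)) or (not (horizontal distance between any of pin_a, pin_b and nest_3 below 0.07 m) and (x of bracket_3 in the frame of tray between -0.071 and 0.071 m and y of bracket_3 in the frame of tray between -0.096 and 0.096 m and z of bracket_3 in the frame of tray between -0.004 and 0.012 m and angle between bracket_3's own z axis and vertical below 0.12 rad))) and ((horizontal distance between any of pin_a, pin_b and nest_4 below 0.07 m and (horizontal distance between bracket_4 and pan below 0.09 m and z of bracket_4 in the frame of pan between -0.004 and 0.012 m and angle between bracket_4's own z axis and vertical below 0.12 rad)) or (not (horizontal distance between any of pin_a, pin_b and nest_4 below 0.07 m) and (x of bracket_4 in the frame of tray between -0.071 and 0.071 m and y of bracket_4 in the frame of tray between -0.096 and 0.096 m and z of bracket_4 in the frame of tray between -0.004 and 0.012 m and angle between bracket_4's own z axis and vertical below 0.12 rad))) and linear speed of each of bracket_1, bracket_2, bracket_3, bracket_4 below 0.02 m/s and value of joint holddown below 0.15 rad and velocity of joint holddown between -0.05 and 0.05 rad/s); the robot touches nothing.
It fails at once if a bracket is gripped with more than 60 N on each finger (120 N over both) (contact force between the fingers and bracket_1 above 120 N or contact force between the fingers and bracket_2 above 120 N or contact force between the fingers and bracket_3 above 120 N or contact force between the fingers and bracket_4 above 120 N).
It fails at once if a bystander (screwdriver, can, steel block) is moved more than 30 mm or the can is knocked over (distance of any of screwdriver, spray_can, gauge_block from where it was at the start of the episode above 0.03 m or angle between spray_can's own z axis and vertical above 0.5 rad).
Of bracket_1, bracket_2, bracket_3, bracket_4 only 2 to 4 are there at a start; the rules pass over those that are not, and their reading is None.
At some moment in a run one of tray, pan may be knocked a few centimetres aside while the robot is not near it.
It also fails if it takes over 210 s, if anything falls off the work surface, if the arm or the gripper's body presses on something with over 40 N, if the wrist force passes 120 N, or if a joint passes its speed limit or range.

### The arm

A 6-joint arm with a two-finger parallel gripper is mounted at the origin on the work surface. World frame = base frame: x ahead of the robot, y to its left, z up, the work surface at z = 0. Lengths are in mm, angles in rad, forces in N, time in s.
With the tool pointing down it reaches from about 350 to 925 mm from the base axis. Payload 6.4 kg.
Tool frame: the origin (TCP) lies between the finger pads; the fingertips stand 17 mm ahead of it and the grasp point (between the pads) lies 2 mm behind it; z points along the fingers, y is the line along which they close (so a half turn about z gives the same grasp; the last joint's range is limited). The gripper opens to 94 mm and grips with 3 to 60 N. Pads are 16 mm wide; open, the fingers measure 119 mm over their backs; the gripper's body (75 mm by 177 mm) begins 78 mm behind the grasp point.
Start: joints at [1.006, 0.245, 1.558, -0, 1.339, -0.174], TCP at [247.601, 601.005, 222.455] pointing down, gripper open.
Joint ranges: [-3.13, 3.13], [-1.02, 2.26], [0.13, 2.54], [-0.95, 4.09], [0.21, 2.88], [-2.74, 2.74]. Speed limits (rad/s): [2.57, 2.57, 3.14, 3.14, 3.14, 3.14].

### API

Orientations are given as a unit quaternion [x, y, z, w].
In Python, from rig import sensors, vision, order gives the robot as it stands. The module is installed in compiled form; this text tells all that it offers.
- The arm moves only by the tool send_rows, never from a script. Its argument "targets" is a list of rows, each an object of numbers: "dx", "dy", "dz": the shift along the tool's x, y, z in m; "ax", "ay", "az": the turn, a rotation vector about the tool's x, y, z in degrees. In form: [{"dx": .., "dy": .., "dz": .., "ax": .., "ay": .., "az": ..}, ...]. A call has 1 to 8 rows; each row shifts and turns the commanded pose from where the row before left it, along the tool's axes as they then stand; what a row does not reach is not made up. A row lasts 1/10 s, in which the tool goes at most 50 mm and 8.59 degrees, less where a joint would pass 70% of its speed; a pose out of reach is approached as far as the arm can. A call with a gripper value outside its range is refused whole. "claw" is the finger opening in m, from 0 to 0.094, set as the call begins (left out, the last holds). The fingers move at their own pace and stop on an object; "squeeze" is the grip in N (left out, the last holds). Time passes only in rows, so rows that do not move let the fingers close. It gives the time, the measured TCP pose, the force, the opening and the grip force at its end, in the units of the state.
- sensors.observe(): the state, without advancing time (a new reading comes with each control period).
- vision.snapshot(name): name is "scene" or "top" or "wrist"; returns a dict with "image" (420x560x3 uint8, red, green, blue), "z_map" (420x560 float32, mm along the optical axis (not along the pixel's ray), 0 where there is no reading), "intrinsics" (3x3 intrinsics, pixels), "dist_coeffs" ([k1, k2, p1, p2, k3] as OpenCV has them; the pictures are not rectified), "rvec" (rotation vector, rad) and "tvec" (3), from world to camera coordinates, as OpenCV has them. Camera axes: x right, y down, z forward; pixel columns grow to the right and rows downward; lengths in mm; the calibration is good to about 2 mm. A picture is of the moment at which its call begins.
- order.job_done(): hands the job in; it is judged then, once.
The state is a dict: "time_s": time; "joint_pos": joint angles; "qd": joint speeds; "effort": joint torques, N m; "tcp_pos": TCP position; "orientation": TCP orientation; "force": force on the tool from outside, world axes, zero at the start; "ft_torque": the same for the moment, N m; "width": finger opening in mm; "grasp_force": force on a finger pad.
Only numpy, scipy, OpenCV 4.12 (cv2) and the standard library are available. Lean on these libraries where they do the work, as an engineer would, in place of code of your own. Each camera call takes 0.05 s, during which the arm holds its last target. There are 200 camera calls.

## Working session

There is one attempt and no reset: what is moved stays moved. The work goes in short steps, Python scripts to look and compute and a tool call to move; the robot and the scene stay as the last step left them, time stands still between calls to the robot, and variables do not carry over. Pictures are saved under pics/ and viewed, at most 16 in all, crops included, and the job is handed in when it is done.

Besides the shell and the picture viewer there is one more tool, called after ">>>" as name([rows], argument=value, ...), one row to a line, values as JSON. send_rows: Moves the arm, as the interface text tells. Its arguments: {"type":"object","properties":{"targets":{"type":"array","items":{"type":"object","properties":{"dx":{"type":"number"},"dy":{"type":"number"},"dz":{"type":"number"},"ax":{"type":"number"},"ay":{"type":"number"},"az":{"type":"number"}}}},"claw":{"type":"number"},"squeeze":{"type":"number"}},"required":["targets"]}

```bash
mkdir -p pics; cat > h.py <<'E'
import numpy as np, cv2
from rig import sensors, vision, order
from scipy.spatial.transform import Rotation as R
def snap(n,f=None):
    s=vision.snapshot(n)
    if f: cv2.imwrite(f,s["image"][:,:,::-1])
    return s
def cloud(s):
    h,w=s["z_map"].shape
    u,v=np.meshgrid(np.arange(w),np.arange(h))
    p=cv2.undistortPoints(np.stack([u,v],-1).reshape(-1,1,2).astype(float),s["intrinsics"],np.array(s["dist_coeffs"])).reshape(h,w,2)
    z=s["z_map"][...,None].astype(float)
    c=np.concatenate([p*z,z],-1)
    Rm=cv2.Rodrigues(np.array(s["rvec"],float))[0]
    W=(c-np.array(s["tvec"]).reshape(3))@Rm
    W[s["z_map"]==0]=np.nan
    return W
E
python3 - <<'E'
from h import *
for n in ["top","scene"]:
    s=snap(n,f"pics/{n}0.png"); W=cloud(s); np.save(n+"0.npy",W)
    print(n,s["intrinsics"][0][0],np.array(s["tvec"]).ravel(),np.nanmin(W,(0,1)),np.nanmax(W,(0,1)))
print(sensors.observe())
E
```

```text
top 527.7670178059727 [  40.93239484  475.00104427 2044.21839189] [ -537.92966461 -1603.44441729  -791.79738884] [1913.37851738 1794.9816881   746.33164282]
scene 509.9822688331459 [-265.69682034 -135.94418632 1870.1326351 ] [-2457.72044465  -723.63703936  -783.84513637] [1042.03962633 2446.14159672  608.87108995]
{'time_s': 0.1, 'joint_pos': array([ 1.00591060e+00,  2.45684121e-01,  1.55884390e+00,  6.22213924e-06,
        1.33869380e+00, -1.74092980e-01]), 'qd': array([-6.81605634e-04, -7.95201686e-04, -1.85164244e-03, -1.66894447e-03,
       -6.50271875e-05, -5.02004246e-04]), 'effort': array([ 1.27994663e-03, -4.16918778e+01, -3.15523982e+01,  6.87473151e-02,
        3.10233270e-02, -8.78583887e-05]), 'tcp_pos': array([247.32219169, 600.5803013 , 221.5198952 ]), 'orientation': array([ 1.94156022e-01,  9.80970323e-01, -7.58515791e-04, -2.97000957e-04]), 'force': array([-0.53322651, -0.72656469, -1.27424061]), 'ft_torque': array([ 0.04851032, -0.03838444, -0.00476871]), 'grasp_force': 0.0, 'width': 94.21008284462486}
```

View pics/top0.png

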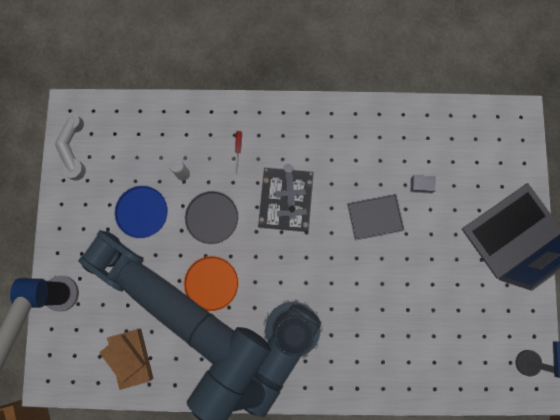

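View pics/scene0.png

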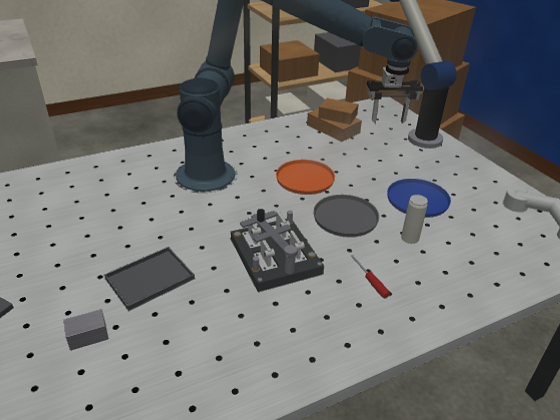

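The top view shows the grey pan at (211,217), the tray at (376,217), the fixture at (287,200) with its pivot at the top (288,170), the can at (180,170), the screwdriver at (238,145) and the block at (424,184). Next I'll enlarge the fixture and measure.

```bash
python3 - <<'E'
from h import *
a=cv2.imread("pics/top0.png")[155:245,245:330]; b=cv2.imread("pics/scene0.png")[200:295,225:330]
a=cv2.resize(a,(510,540),interpolation=2); b=cv2.resize(b,None,fx=5.5,fy=5.5,interpolation=2)
cv2.imwrite("pics/c1.png",a); cv2.imwrite("pics/c2.png",b)
W=np.load("top0.npy")
def comp(name,u0,u1,v0,v1,z0,z1):
    P=W[v0:v1,u0:u1].reshape(-1,3); P=P[(P[:,2]>z0)&(P[:,2]<z1)]
    r=cv2.minAreaRect(P[:,:2].astype(np.float32)); print(name,len(P),P.mean(0).round(1),[np.round(x,1) for x in r], np.median(P[:,2]).round(1))
print("table z",np.nanmedian(W[100:380,60:180,2]))
comp("fixture",250,325,155,245,25,45)
comp("fixture top edge",250,325,155,245,28,200)
comp("bar",250,325,155,245,95,112)
comp("knob",250,325,155,245,125,150)
comp("pan",180,243,186,248,9,30)
comp("tray",343,410,190,245,9,30)
comp("block",405,445,170,200,40,60)
comp("can",165,200,155,190,120,170)
for v in range(160,240,2): print(v,*[f"{z:4.0f}" for z in W[v,254:320:2,2]])
E
```

```text
table z 3.8374600908339023
fixture 1847 [504.3  39.   33.9] [array([508.8,  33.9]), array([200. , 242.7]), np.float64(85.3)] 33.7
fixture top edge 2608 [505.9  33.6  58.8] [array([511. ,  33.8]), array([200. , 245.8]), np.float64(85.4)] 38.9
bar 527 [503.5  18.  104.4] [array([524.4,  14.6]), array([136.4, 216. ]), np.float64(85.8)] 104.7
knob 30 [462.5  12.9 138.5] [array([522. ,  16.5]), array([157.2,  19.4]), np.float64(3.6)] 139.5
pan 788 [436.9 333.2  13.8] [array([435.9, 333.6]), array([244.2, 250.9]), np.float64(1.5)] 12.5
tray 668 [ 446.3 -323.9   13.5] [array([ 445.4, -327. ]), array([219.6, 266.6]), np.float64(0.7)] 12.3
block 330 [ 577.7 -513.9   49.3] [array([ 578.2, -513.6]), array([95.1, 62. ]), np.float64(88.0)] 49.3
can 186 [608.8 453.  146.9] [array([610.8, 453.9]), array([53.7, 53.7]), np.float64(74.9)] 148.4
160    8    9   -4   -5   11   -3   13    6    0    4   -7    9    2    8    0   -3   -3   -1   -0   -1    9   -6   -1   12   -1    7    1    3    0   -2    4   -1   -5
162   -8    1    1   -2    1    1   -4   -2   -3    4    3    3    2    5   15   -9    5    
[... 5798 characters left out ...]
   4    2   -1    4    3
232   -8    6   -6   -9   -0   -6    2    4   -5    8   -2    3   -4   -5    4  -10   -0  -10    2   -8    6    2   16   -2    6   -2    7    2   -1   -9   -4   -2    5
234  -13    1   -0   -4    1    6    8    6    6    3    1   -6   -8    6   -7   -3    4   -7    3   -1   10    8   -1   -9   -1    6   -1   -1   -4    2    2   -5    2
236   -0   -4   -1    3   10   -5   -3    3    9  -11   -2    1   -5    0    5    6   -1  -12    2   -6    1  -17    4    1   -3   -1    2    1    1    4   -0  -12   -5
238    1   11   10   -1   -6   10    1   -1   -1   11    3    0    6    7   -9   -6   12  -17   -4   -8   12    1    5    2    3   -1   -4   -4   -6   -3    6    3   -3
```

View pics/c1.png

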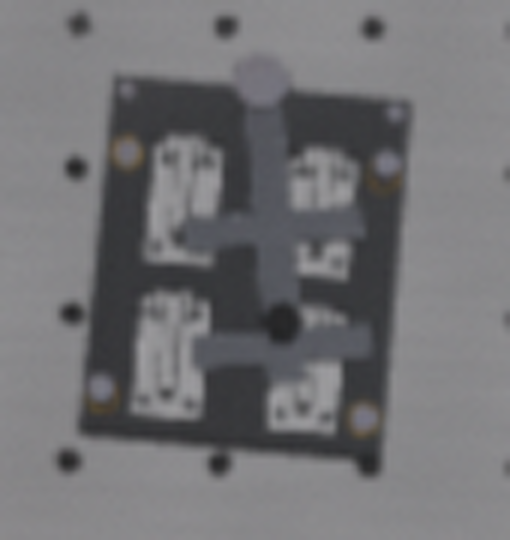

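View pics/c2.png

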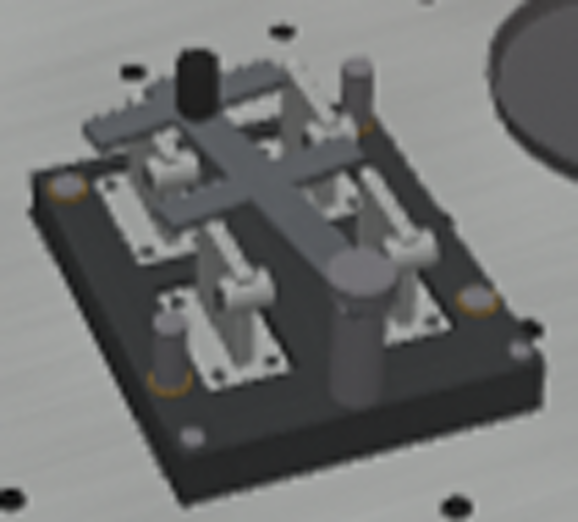

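The enlarged views show all four brackets present. Pins stand up at nest 1 (crop 1 lower left (100,387), depth 77) and at nest 4 (crop 1 upper right (387,163), depth 82). The pins at nests 2 and 3 are stubs, so brackets 1 and 4 go to the pan and 2 and 3 to the tray. The bar's knob is at crop (283,322). I'll move over the fixture for a wrist view.

>>> send_rows([
  {"az":-6,"dz":-0.02},
  {"az":-6,"dz":-0.02},
  {"az":-5.7,"dz":-0.02},
  {"dx":-0.0182,"dy":-0.0387,"dz":-0.0036},
  {"dx":-0.0182,"dy":-0.0387,"dz":-0.0036},
  {"dx":-0.0182,"dy":-0.0387,"dz":-0.0036},
  {"dx":-0.0182,"dy":-0.0387,"dz":-0.0036},
  {"dx":-0.0182,"dy":-0.0387,"dz":-0.0036},
], claw=0.03, squeeze=20)

```text
validation failed for argument at $.ta...
```

>>> send_rows([
  {"dx":-0.0182,"dy":-0.0387,"dz":-0.0036},
  {"dx":-0.0182,"dy":-0.0387,"dz":-0.0036},
  {"dx":-0.0182,"dy":-0.0387,"dz":-0.0036},
  {"dx":-0.0182,"dy":-0.0387,"dz":-0.0036},
  {"dx":-0.0182,"dy":-0.0387,"dz":-0.0036},
  {"dx":-0.0182,"dy":-0.0387,"dz":-0.0036},
  {"dx":-0.0182,"dy":-0.0387,"dz":-0.0036},
  {"dx":-0.0182,"dy":-0.0387,"dz":-0.0036},
])

```text
validation failed for argument at $.ta...
```

>>> send_rows([
  {"dx":-0.0182,"dy":-0.0387,"dz":-0.0036},
  {},
])

```text
validation failed for argument at $.ta...
```

```bash
cat >> h.py <<'E'
def pose():
    o=sensors.observe(); M=R.from_quat(o["orientation"]).as_matrix()
    return o,M,np.degrees(np.arctan2(M[1,1],M[0,1]))   # world angle of tool y
def go(x,y,z,yaw=None):
    "turn first (az), then shift in the turned frame"
    o,M,a=pose()
    az=0 if yaw is None else (-(yaw-a)+90)%180-90
    T=M@R.from_rotvec([0,0,np.radians(az)]).as_matrix()
    d=T.T@(np.array([x,y,z])-o["tcp_pos"])
    print("t",round(o["time_s"],2),"tcp",o["tcp_pos"].round(1),"yaw",round(a,2),"az",round(az,2),"d",(d/1000).round(4),"n",round(np.linalg.norm(d)/50,1), "w",round(o["width"],1),"f",round(o["grasp_force"],1))
E
python3 - <<'E'
from h import *
s=snap("wrist","pics/w1.png"); W=cloud(s); np.save("w1.npy",W)
Rm=cv2.Rodrigues(np.array(s["rvec"],float))[0]; print("cam",-Rm.T@np.array(s["tvec"]).ravel(), s["intrinsics"][0][0])
go(480,40,330)
for v in range(20,420,40): print(v,[tuple(W[v,u].round(0)) for u in range(40,560,120)])
E
```

```text
cam [186.26537136 624.71901364 384.3877077 ] 327.346785347691
t 0.15 tcp [247.4 600.7 221.6] yaw 67.61 az 0 d [-0.4286 -0.4299 -0.1079] n 12.3 w 94.1 f 0.0
20 [(np.float64(-33.0), np.float64(422.0), np.float64(0.0)), (np.float64(26.0), np.float64(548.0), np.float64(1.0)), (np.float64(77.0), np.float64(668.0), np.float64(2.0)), (np.float64(126.0), np.float64(790.0), np.float64(1.0)), (np.float64(173.0), np.float64(905.0), np.float64(20.0))]
60 [(np.float64(5.0), np.float64(401.0), np.float64(0.0)), (np.float64(64.0), np.float64(530.0), np.float64(1.0)), (np.float64(115.0), np.float64(653.0), np.float64(-1.0)), (np.float64(165.0), np.float64(777.0), np.float64(-0.0)), (np.float64(214.0), np.float64(908.0), np.float64(1.0))]
100 [(np.float64(44.0), np.float64(379.0), np.float64(0.0)), (np.float64(102.0), np.float64(511.0), np.float64(1.0)), (np.float64(155.0), np.float64(636.0), np.float64(-0.0)), (np.float64(206.0), np.float64(762.0), np.float64(2.0)), (np.float64(257.0), np.float64(896.0), np.float64(1.0))]
140 [(np.float64(85.0), np.float64(358.0), np.float64(5.0)), (np.float64(142.0
[... 1281 characters left out ...]
(231.0), np.float64(636.0), np.float64(318.0)), (np.float64(236.0), np.float64(657.0), np.float64(326.0))]
340 [(np.float64(206.0), np.float64(561.0), np.float64(327.0)), (np.float64(377.0), np.float64(370.0), np.float64(5.0)), (np.float64(436.0), np.float64(521.0), np.float64(6.0)), (np.float64(499.0), np.float64(669.0), np.float64(6.0)), (np.float64(245.0), np.float64(655.0), np.float64(326.0))]
380 [(np.float64(210.0), np.float64(568.0), np.float64(338.0)), (np.float64(218.0), np.float64(589.0), np.float64(336.0)), (np.float64(226.0), np.float64(608.0), np.float64(336.0)), (np.float64(234.0), np.float64(628.0), np.float64(336.0)), (np.float64(241.0), np.float64(648.0), np.float64(339.0))]
```

View pics/w1.png

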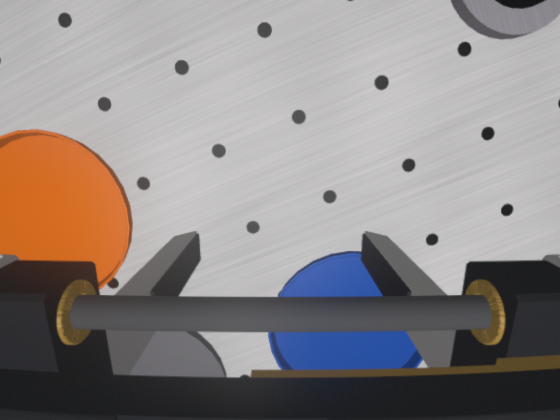

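Every row needs all six fields, so I'll resend. I'll also shift the target so the wrist camera sits above the fixture.

>>> send_rows([
  {"dx":0,"dy":0,"dz":-0.02,"ax":0,"ay":0,"az":-6},
  {"dx":0,"dy":0,"dz":-0.02,"ax":0,"ay":0,"az":-6},
  {"dx":0,"dy":0,"dz":-0.02,"ax":0,"ay":0,"az":-5.7},
  {"dx":-0.0245,"dy":-0.0358,"dz":-0.0032,"ax":0,"ay":0,"az":0},
  {"dx":-0.0245,"dy":-0.0358,"dz":-0.0032,"ax":0,"ay":0,"az":0},
  {"dx":-0.0245,"dy":-0.0358,"dz":-0.0032,"ax":0,"ay":0,"az":0},
  {"dx":-0.0245,"dy":-0.0358,"dz":-0.0032,"ax":0,"ay":0,"az":0},
  {"dx":-0.0245,"dy":-0.0358,"dz":-0.0032,"ax":0,"ay":0,"az":0},
], claw=0.03, squeeze=20)

```text
time_s: 0.95
tcp_pos: [355.4, 411.0, 298.3]
orientation: [0.041, 0.999, -0.0, -0.0]
force: [1.0, 0.5, 0.8]
width: 33.4
grasp_force: 0.0
```

>>> send_rows([
  {"dx":-0.0245,"dy":-0.0358,"dz":-0.0032,"ax":0,"ay":0,"az":0},
  {"dx":-0.0245,"dy":-0.0358,"dz":-0.0032,"ax":0,"ay":0,"az":0},
  {"dx":-0.0245,"dy":-0.0358,"dz":-0.0032,"ax":0,"ay":0,"az":0},
  {"dx":-0.0245,"dy":-0.0358,"dz":-0.0032,"ax":0,"ay":0,"az":0},
  {"dx":-0.0245,"dy":-0.0358,"dz":-0.0032,"ax":0,"ay":0,"az":0},
  {"dx":-0.0245,"dy":-0.0358,"dz":-0.0032,"ax":0,"ay":0,"az":0},
  {"dx":-0.0245,"dy":-0.0358,"dz":-0.0032,"ax":0,"ay":0,"az":0},
  {"dx":-0.0245,"dy":-0.0358,"dz":-0.0032,"ax":0,"ay":0,"az":0},
])

```text
time_s: 1.75
tcp_pos: [527.4, 109.4, 324.0]
orientation: [0.041, 0.999, 0.0, -0.0]
force: [0.1, -0.5, -0.5]
width: 30.2
grasp_force: 0.0
```

>>> send_rows([
  {"dx":-0.0245,"dy":-0.0358,"dz":-0.0032,"ax":0,"ay":0,"az":0},
  {"dx":-0.0245,"dy":-0.0358,"dz":-0.0032,"ax":0,"ay":0,"az":0},
  {"dx":0,"dy":0,"dz":0,"ax":0,"ay":0,"az":0},
])

```text
time_s: 2.05
tcp_pos: [571.4, 31.8, 330.0]
orientation: [0.044, 0.999, -0.0, -0.0]
force: [-0.7, 0.3, -0.4]
width: 30.2
grasp_force: 0.0
```

```bash
python3 - <<'E'
from h import *
s=snap("wrist","pics/w2.png"); W=cloud(s); np.save("w2.npy",W)
go(570,35,330,85.3)
def rect(z0,z1):
    m=((W[...,2]>z0)&(W[...,2]<z1)).astype(np.uint8); m[240:]=0
    n,l,st,c=cv2.connectedComponentsWithStats(m,connectivity=4)
    for i in range(1,n):
        if st[i,4]>60:
            P=W[l==i]; r=cv2.minAreaRect(P[:,:2].astype(np.float32)); print((z0,z1),st[i,4],c[i].round(),P.mean(0).round(1),[np.round(x,1) for x in r])
for a,b in [(30,37),(70,82),(86,95),(98,110),(125,150)]: rect(a,b)
E
```

```text
t 2.1 tcp [570.5  33.9 329.9] yaw 85.1 az -0.2 d [ 0.0006  0.0011 -0.0001] n 0.0 w 30.0 f 0.0
(30, 37) 8532 [305. 119.] [496.3  70.7  34.6] [array([509.2,  32.4]), array([201. , 240.5]), np.float64(85.7)]
(30, 37) 81 [230.  61.] [409.  -23.2  31.1] [array([409.5, -23.1]), array([ 9.2, 22.8]), np.float64(88.2)]
(30, 37) 520 [304.  91.] [456.3  72.4  31. ] [array([446.9,  82. ]), array([45., 79.]), np.float64(85.5)]
(30, 37) 220 [323.  68.] [429.8  99.1  30.9] [array([431.9,  99.5]), array([10.9, 46.4]), np.float64(86.2)]
(30, 37) 3436 [227. 163.] [545.1 -41.9  34.7] [array([536.9, -29.8]), array([ 81.4, 175.5]), np.float64(86.0)]
(30, 37) 78 [237. 110.] [473.9 -20.2  31. ] [array([474.1, -20.7]), array([24.6,  6.7]), np.float64(84.7)]
(30, 37) 154 [322. 141.] [524.8  91.9  31. ] [array([528.4,  89.5]), array([19.5, 34.7]), np.float64(87.2)]
(30, 37) 86 [236. 135.] [506.7 -25.4  31. ] [array([507.5, -23.7]), array([23.4,  9.5]), np.float64(84.9)]
(30, 37) 356 [301. 166.] [557.1  60.2  30.9] [array([557.8,  60.7]), array([17.1, 56.5]), np.float64(85.7)]
(30, 37) 110 [323. 165.] [558.   
[... 670 characters left out ...]
4,  -7. ]), array([ 9. , 21.3]), np.float64(84.4)]
(86, 95) 617 [314.  81.] [453.1  80.3  91. ] [array([448.7,  80.4]), array([24. , 62.3]), np.float64(86.9)]
(86, 95) 208 [236.  97.] [463.  -12.8  90. ] [array([461.9, -13.2]), array([19.4, 16.9]), np.float64(84.4)]
(86, 95) 528 [315. 169.] [555.7  74.3  91. ] [array([550.5,  74.3]), array([25.1, 62.2]), np.float64(85.3)]
(86, 95) 381 [242. 177.] [557.4 -15.8  90.8] [array([554., -17.]), array([40.8, 26.2]), np.float64(1.0)]
(98, 110) 6226 [260. 122.] [495.6  14.  106.5] [array([511.7,  14.9]), array([185.4, 116.5]), np.float64(5.1)]
(125, 150) 385 [251.  83.] [455.6   9.8 139.7] [array([454.9,   9.4]), array([21.2, 20.7]), np.float64(49.8)]
```

View pics/w2.png

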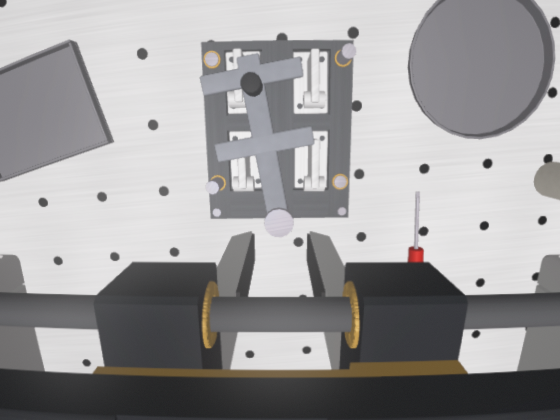

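The wrist view shows the fixture square-on. Knob at (251,83), pivot at (278,222), webs at (315,81), (240,97), (315,169) and (242,177); up pins at (348,51) and (212,187). Fixture yaw is -4.3°, with its origin at (494.2, 33.5), and the nests match. Knob (455,9.4), pivot (613.9,24.5), so the bar is at about 0.17 rad. I'll cage the knob.

>>> send_rows([
  {"dx":0,"dy":0,"dz":0.02,"ax":0,"ay":0,"az":-5.15},
  {"dx":0,"dy":0,"dz":0.02,"ax":0,"ay":0,"az":-5.15},
  {"dx":0.0293,"dy":-0.0034,"dz":0.02,"ax":0,"ay":0,"az":0},
  {"dx":0.0293,"dy":-0.0034,"dz":0.02,"ax":0,"ay":0,"az":0},
  {"dx":0.0293,"dy":-0.0034,"dz":0.02,"ax":0,"ay":0,"az":0},
  {"dx":0.0293,"dy":-0.0034,"dz":0.02,"ax":0,"ay":0,"az":0},
  {"dx":0,"dy":0,"dz":0.03,"ax":0,"ay":0,"az":0},
  {"dx":0,"dy":0,"dz":0,"ax":0,"ay":0,"az":0},
], claw=0.034)

```text
time_s: 2.9
tcp_pos: [451.0, 12.4, 176.7]
orientation: [-0.049, 0.999, 0.001, -0.004]
force: [-0.9, -0.0, 0.6]
width: 33.9
grasp_force: 0.0
```

```bash
python3 - <<'E'
from h import *
go(455,9.4,129,95.4)
# arc rows: 14 steps, from bar angle 185.4 to 267.4 deg; tool-frame shift per row
p=np.array([613.9,24.5]); a=np.radians(np.linspace(185.4,267.4,15))
k=p+160*np.c_[np.cos(a),np.sin(a)]
for i in range(3):
    d=k[i+1]-k[i]; x=np.array([np.cos(a[i]),np.sin(a[i])]); y=np.array([x[1],-x[0]])
    print(d@x,d@y,np.degrees(a[1]-a[0]))
E
```

```text
t 2.9 tcp [451.   12.4 176.7] yaw 95.66 az 0.26 d [-0.004  -0.0035  0.0477] n 1.0 w 33.9 f 0.0
-0.8352916033705393 -16.327755541283608 5.85714285714286
-0.8352916033706252 -16.327755541283622 5.85714285714286
-0.8352916033705515 -16.32775554128354 5.85714285714286
```

>>> send_rows([
  {"dx":-0.002,"dy":-0.0018,"dz":0.015,"ax":0,"ay":0,"az":0.1},
  {"dx":-0.002,"dy":-0.0017,"dz":0.016,"ax":0,"ay":0,"az":0.1},
  {"dx":0,"dy":0,"dz":0.0165,"ax":0,"ay":0,"az":0},
  {"dx":0,"dy":0,"dz":0,"ax":0,"ay":0,"az":0},
  {"dx":0,"dy":0,"dz":0,"ax":0,"ay":0,"az":0},
])

```text
time_s: 3.4
tcp_pos: [459.6, 8.1, 134.0]
orientation: [-0.048, 0.999, -0.0, 0.0]
force: [-0.3, 0.5, 0.4]
width: 33.7
grasp_force: 0.0
```

```bash
python3 - <<'E'
from h import *
go(455,9.4,129,95.4)
E
```

```text
t 3.4 tcp [459.6   8.1 134. ] yaw 95.46 az 0.06 d [0.0044 0.0017 0.005 ] n 0.1 w 33.7 f 0.0
```

>>> send_rows([
  {"dx":0.0044,"dy":0.0017,"dz":0.004,"ax":0,"ay":0,"az":0},
  {"dx":-0.0008,"dy":-0.0163,"dz":0,"ax":0,"ay":0,"az":-5.86},
  {"dx":-0.0008,"dy":-0.0163,"dz":0,"ax":0,"ay":0,"az":-5.86},
  {"dx":-0.0008,"dy":-0.0163,"dz":0,"ax":0,"ay":0,"az":-5.86},
  {"dx":-0.0008,"dy":-0.0163,"dz":0,"ax":0,"ay":0,"az":-5.86},
  {"dx":-0.0008,"dy":-0.0163,"dz":0,"ax":0,"ay":0,"az":-5.86},
  {"dx":-0.0008,"dy":-0.0163,"dz":0,"ax":0,"ay":0,"az":-5.86},
  {"dx":-0.0008,"dy":-0.0163,"dz":0,"ax":0,"ay":0,"az":-5.86},
])

```text
time_s: 4.2
tcp_pos: [506.1, -84.4, 129.4]
orientation: [-0.388, 0.921, -0.004, -0.005]
force: [-1.8, 0.1, 0.3]
width: 33.9
grasp_force: 0.9
```

>>> send_rows([
  {"dx":-0.0008,"dy":-0.0163,"dz":0,"ax":0,"ay":0,"az":-5.86},
  {"dx":-0.0008,"dy":-0.0163,"dz":0,"ax":0,"ay":0,"az":-5.86},
  {"dx":-0.0008,"dy":-0.0163,"dz":0,"ax":0,"ay":0,"az":-5.86},
  {"dx":-0.0008,"dy":-0.0163,"dz":0,"ax":0,"ay":0,"az":-5.86},
  {"dx":-0.0008,"dy":-0.0163,"dz":0,"ax":0,"ay":0,"az":-5.86},
  {"dx":-0.0008,"dy":-0.0163,"dz":0,"ax":0,"ay":0,"az":-5.86},
  {"dx":-0.0008,"dy":-0.0163,"dz":0,"ax":0,"ay":0,"az":-5.86},
  {"dx":0,"dy":0,"dz":0,"ax":0,"ay":0,"az":0},
])

```text
time_s: 5.0
tcp_pos: [637.5, 13.6, 123.6]
orientation: [-0.579, 0.804, -0.109, -0.081]
force: [-8.2, 0.1, 69.4]
width: 34.2
grasp_force: 34.7
```

>>> send_rows([
  {"dx":0,"dy":0,"dz":0,"ax":0,"ay":0,"az":0},
  {"dx":0,"dy":0,"dz":0,"ax":0,"ay":0,"az":0},
  {"dx":0,"dy":0,"dz":0,"ax":0,"ay":0,"az":0},
])

```text
time_s: 5.3
tcp_pos: [639.4, 16.4, 123.9]
orientation: [-0.579, 0.805, -0.109, -0.075]
force: [-5.1, 0.1, 66.2]
width: 34.2
grasp_force: 33.2
```

```bash
python3 - <<'E'
from h import *
go(606.6,-135.2,129,177.4)
s=snap("top"); W=cloud(s)
m=(W[...,2]>128)&(W[...,2]<155); 
P=W[140:250,240:340].reshape(-1,3); P=P[(P[:,2]>95)&(P[:,2]<112)]
print(len(P),P.mean(0).round(1),[np.round(x,1) for x in cv2.minAreaRect(P[:,:2].astype(np.float32))])
E
```

```text
t 5.3 tcp [639.4  16.4 123.9] yaw 162.07 az -15.33 d [0.1493 0.0245 0.0345] n 3.1 w 34.2 f 33.2
488 [553.2 -71.1 104.5] [array([515.7, -39.9]), array([188.7, 228.3]), np.float64(66.1)]
```

```bash
python3 - <<'E'
from h import *
o,M,a=pose(); print(o["joint_pos"].round(3),M.round(3),o["force"],o["tcp_pos"])
s=snap("scene"); im=s["image"][150:300,180:400,::-1]
cv2.imwrite("pics/s1.png",cv2.resize(im,None,fx=3.5,fy=3.5,interpolation=2))
E
```

```text
[-0.043  0.342  1.647 -0.29   1.152 -2.742] [[-0.319 -0.948  0.005]
 [-0.915  0.307 -0.261]
 [ 0.246 -0.088 -0.965]] [-5.80834128 -0.74855083 66.09114654] [639.45483465  16.43737367 123.91252356]
```

View pics/s1.png

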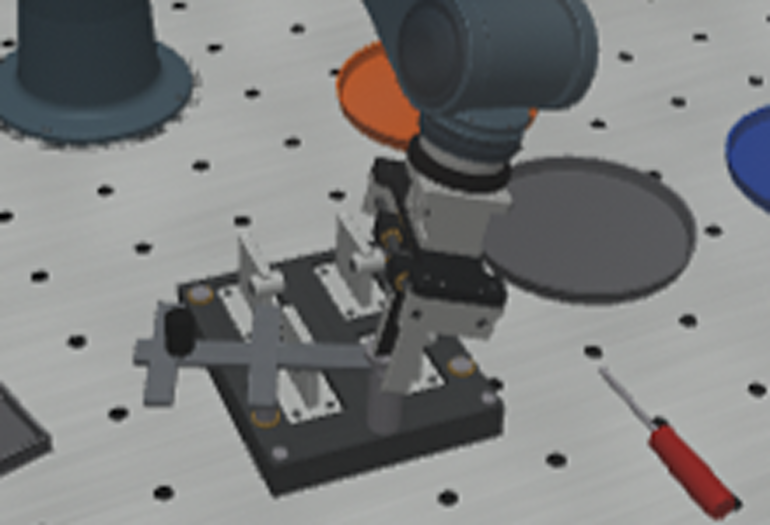

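Joint 6 ran into its limit during the turn: the bar stopped partway (knob at (180,330) in the picture) and the gripper rests against the pivot post. I'll back straight up, then straighten the tool.

>>> send_rows([
  {"dx":0.0025,"dy":-0.001,"dz":-0.0095,"ax":0,"ay":0,"az":0},
  {"dx":0.005,"dy":-0.002,"dz":-0.0195,"ax":0,"ay":0,"az":0},
  {"dx":0.0075,"dy":-0.0025,"dz":-0.029,"ax":0,"ay":0,"az":0},
  {"dx":0.0075,"dy":-0.0025,"dz":-0.029,"ax":0,"ay":0,"az":3},
  {"dx":0.0075,"dy":-0.0025,"dz":-0.029,"ax":0,"ay":0,"az":3},
  {"dx":0,"dy":0,"dz":0,"ax":0,"ay":0,"az":0},
  {"dx":0,"dy":0,"dz":0,"ax":0,"ay":0,"az":0},
])

```text
time_s: 6.1
tcp_pos: [628.0, 25.2, 219.3]
orientation: [-0.531, 0.837, -0.104, -0.081]
force: [-0.1, -0.1, -0.6]
width: 34.3
grasp_force: 0.0
```

```bash
cat >> h.py <<'E'
def go6(x,y,z,yaw,n):
    "n rows of equal world steps with tool straightened to down and yaw (deg, tool y, nearest half turn unless exact)"
    o,M,a=pose()
    y_=np.radians(yaw); T=np.array([[-np.sin(y_),np.cos(y_),0],[np.cos(y_),np.sin(y_),0],[0,0,-1]]).T
    rv=R.from_matrix(M.T@T).as_rotvec(); s=R.from_rotvec(rv/n).as_matrix()
    d=(np.array([x,y,z])-o["tcp_pos"])/n; C=M.copy()
    print("tcp",o["tcp_pos"].round(1),"yaw",round(a,1),"q",o["joint_pos"].round(2),"rot/row",np.degrees(rv/n).round(2))
    for i in range(n): print((C.T@d/1000).round(4)); C=C@s
E
python3 - <<'E'
from h import *
o,M,a=pose(); print(M.round(3),o["force"].round(1))
go6(560,0,250,95.4,8)
s=snap("top"); W=cloud(s)
P=W[140:250,240:340].reshape(-1,3); P=P[(P[:,2]>98)&(P[:,2]<112)]
print(len(P),P.mean(0).round(1),[np.round(x,1) for x in cv2.minAreaRect(P[:,:2].astype(np.float32))])
E
```

```text
[[-0.422 -0.906 -0.025]
 [-0.872  0.414 -0.26 ]
 [ 0.246 -0.088 -0.965]] [-0.1 -0.1 -0.6]
tcp [628.   25.2 219.3] yaw 155.4 q [-0.03  0.24  1.59 -0.27  1.34 -2.67] rot/row [-1.5  -1.29  7.38]
[ 0.0073  0.0061 -0.0027]
[ 0.0079  0.0051 -0.0027]
[ 0.0085  0.0042 -0.0028]
[ 0.0089  0.0031 -0.0029]
[ 0.0092  0.002  -0.003 ]
[ 0.0093  0.0009 -0.0032]
[ 0.0092 -0.0002 -0.0034]
[ 0.0091 -0.0013 -0.0036]
474 [560.  -70.1 105.6] [array([543.2, -70.5]), array([204.3, 187.3]), np.float64(12.9)]
```

>>> send_rows([
  {"dx":0.0073,"dy":0.0061,"dz":-0.0027,"ax":-1.5,"ay":-1.29,"az":7.38},
  {"dx":0.0079,"dy":0.0051,"dz":-0.0027,"ax":-1.5,"ay":-1.29,"az":7.38},
  {"dx":0.0085,"dy":0.0042,"dz":-0.0028,"ax":-1.5,"ay":-1.29,"az":7.38},
  {"dx":0.0089,"dy":0.0031,"dz":-0.0029,"ax":-1.5,"ay":-1.29,"az":7.38},
  {"dx":0.0092,"dy":0.002,"dz":-0.003,"ax":-1.5,"ay":-1.29,"az":7.38},
  {"dx":0.0093,"dy":0.0009,"dz":-0.0032,"ax":-1.5,"ay":-1.29,"az":7.38},
  {"dx":0.0092,"dy":-0.0002,"dz":-0.0034,"ax":-1.5,"ay":-1.29,"az":7.38},
  {"dx":0.0091,"dy":-0.0013,"dz":-0.0036,"ax":-1.5,"ay":-1.29,"az":7.38},
])

```text
time_s: 6.95
tcp_pos: [558.5, -0.2, 247.3]
orientation: [-0.044, 0.999, 0.001, -0.002]
force: [-0.4, -0.1, 0.4]
width: 33.9
grasp_force: 0.0
```

>>> send_rows([
  {"dx":0,"dy":0,"dz":0,"ax":0,"ay":0,"az":8.5},
  {"dx":0,"dy":0,"dz":0,"ax":0,"ay":0,"az":8.5},
  {"dx":0,"dy":0,"dz":0,"ax":0,"ay":0,"az":8.5},
  {"dx":0,"dy":0,"dz":0,"ax":0,"ay":0,"az":8.5},
  {"dx":0,"dy":0,"dz":0,"ax":0,"ay":0,"az":8.5},
  {"dx":0,"dy":0,"dz":0,"ax":0,"ay":0,"az":8.5},
  {"dx":0,"dy":0,"dz":0,"ax":0,"ay":0,"az":8.5},
  {"dx":0,"dy":0,"dz":0,"ax":0,"ay":0,"az":8.5},
])

```text
time_s: 7.75
tcp_pos: [558.7, -0.0, 247.1]
orientation: [0.522, 0.853, -0.001, -0.002]
force: [-0.7, 0.1, -0.1]
width: 33.8
grasp_force: 0.0
```

>>> send_rows([
  {"dx":0,"dy":0,"dz":0,"ax":0,"ay":0,"az":8.5},
  {"dx":0,"dy":0,"dz":0,"ax":0,"ay":0,"az":8.5},
  {"dx":0,"dy":0,"dz":0,"ax":0,"ay":0,"az":8.5},
  {"dx":0,"dy":0,"dz":0,"ax":0,"ay":0,"az":8.5},
  {"dx":0,"dy":0,"dz":0,"ax":0,"ay":0,"az":8.5},
  {"dx":0,"dy":0,"dz":0,"ax":0,"ay":0,"az":8.5},
  {"dx":0,"dy":0,"dz":0,"ax":0,"ay":0,"az":8.5},
  {"dx":0,"dy":0,"dz":0,"ax":0,"ay":0,"az":0},
])

```text
time_s: 8.55
tcp_pos: [558.8, -0.0, 247.3]
orientation: [0.875, 0.484, -0.002, -0.001]
force: [-0.5, -1.4, 0.0]
width: 33.9
grasp_force: 0.0
```

```bash
python3 - <<'E'
from h import *
s=snap("top","pics/t2.png"); W=cloud(s)
cv2.imwrite("pics/t2.png",cv2.resize(cv2.imread("pics/t2.png")[140:260,220:380],(800,600),interpolation=2))
s=snap("scene"); V=cloud(s)
P=V.reshape(-1,3); P=P[(P[:,2]>120)&(P[:,2]<145)&(P[:,0]>430)&(P[:,0]<630)&(P[:,1]>-160)&(P[:,1]<0)]
print("knob scene",len(P),np.median(P,0).round(1),P.mean(0).round(1),P.std(0).round(1))
go6(500,-90,200,-45,4)
E
```

```text
knob scene 73 [ 548.7 -118.   136.3] [ 547.9 -117.5  133.3] [6.2 5.9 6.2]
tcp [ 5.591e+02 -1.000e-01  2.480e+02] yaw -31.9 q [-0.2   0.01  1.76 -0.    1.37  0.35] rot/row [-0.05  0.03  3.27]
[-0.0269 -0.0006  0.012 ]
[-0.0269  0.0009  0.012 ]
[-0.0268  0.0024  0.012 ]
[-0.0266  0.0039  0.012 ]
```

View pics/t2.png

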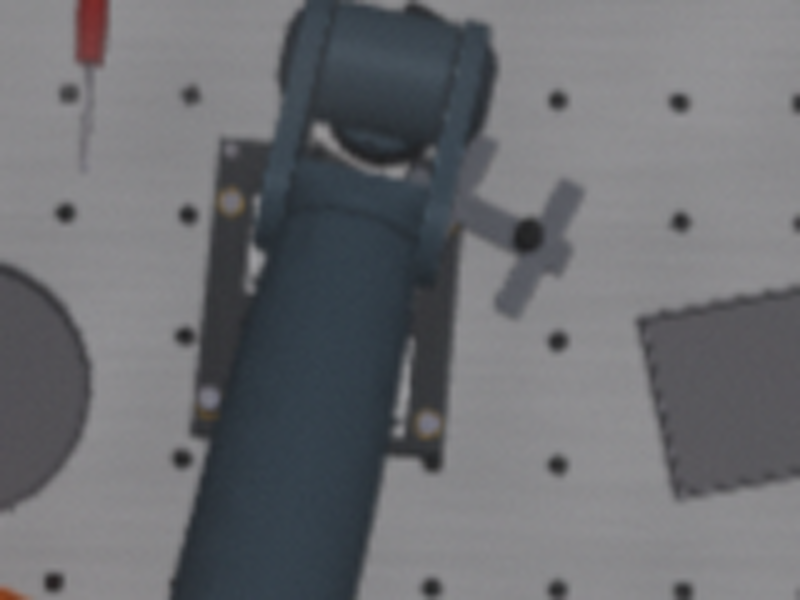

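The picture shows the knob at crop (529,235). The bar is at about 1.22 rad and clear of the brackets. I'll cage it again with the other half-turn.

>>> send_rows([
  {"dx":0,"dy":0,"dz":0,"ax":0,"ay":0,"az":-7.3},
  {"dx":-0.0287,"dy":0.0098,"dz":0.012,"ax":0,"ay":0,"az":0},
  {"dx":-0.0287,"dy":0.0098,"dz":0.012,"ax":0,"ay":0,"az":0},
  {"dx":-0.0287,"dy":0.0098,"dz":0.012,"ax":0,"ay":0,"az":0},
  {"dx":-0.0287,"dy":0.0098,"dz":0.012,"ax":0,"ay":0,"az":0},
  {"dx":0,"dy":0,"dz":0,"ax":0,"ay":0,"az":0},
  {"dx":0,"dy":0,"dz":0,"ax":0,"ay":0,"az":0},
  {"dx":0,"dy":0,"dz":0,"ax":0,"ay":0,"az":0},
], claw=0.042)

```text
time_s: 9.45
tcp_pos: [547.3, -120.1, 201.8]
orientation: [0.842, 0.539, -0.0, -0.0]
force: [0.6, -0.7, 0.2]
width: 42.0
grasp_force: 0.0
```

```bash
python3 - <<'E'
from h import *
s=snap("wrist"); W=cloud(s)
m=((W[...,2]>128)&(W[...,2]<150)); P=W[m]; P=P[(abs(P[:,0]-550)<60)&(abs(P[:,1]+120)<60)]
print(len(P),P.mean(0) if len(P) else 0, [np.round(x,1) for x in cv2.minAreaRect(P[:,:2].astype(np.float32))] if len(P) else 0)
P=np.array(np.load("top0.npy")[187,326])
s=snap("top"); c=cv2.undistortPoints(np.array([[[325.8,187.]]]),s["intrinsics"],np.array(s["dist_coeffs"])).ravel()
Rm=cv2.Rodrigues(np.array(s["rvec"],float))[0]; C=-Rm.T@np.array(s["tvec"]).ravel(); r=Rm.T@np.array([*c,1]); print("knob top",C+r*(140-C[2])/r[2])
go(547,-121,129,-24.6)
E
```

```text
762 [ 541.72423309 -116.50673045  139.65743956] [array([ 541.1, -117.4]), array([20.8, 21.1]), np.float64(79.2)]
knob top [ 536.79856366 -116.5075839   140.        ]
t 9.55 tcp [ 547.5 -120.   202. ] yaw -24.71 az -0.11 d [-0.0011  0.      0.073 ] n 1.5 w 42.0 f 0.0
```

>>> send_rows([
  {"dx":-0.0003,"dy":-0.0069,"dz":0,"ax":0,"ay":0,"az":2.4},
  {"dx":0,"dy":0,"dz":0.02,"ax":0,"ay":0,"az":0},
  {"dx":0,"dy":0,"dz":0.03,"ax":0,"ay":0,"az":0},
  {"dx":0,"dy":0,"dz":0.022,"ax":0,"ay":0,"az":0},
  {"dx":0,"dy":0,"dz":0,"ax":0,"ay":0,"az":0},
  {"dx":0,"dy":0,"dz":0,"ax":0,"ay":0,"az":0},
])

```text
time_s: 10.15
tcp_pos: [541.0, -117.8, 130.1]
orientation: [0.853, 0.521, -0.001, -0.0]
force: [-0.6, 0.1, 0.4]
width: 41.9
grasp_force: 0.0
```

>>> send_rows([
  {"dx":0.0007,"dy":0.0146,"dz":0,"ax":0,"ay":0,"az":-5.24},
  {"dx":0.0007,"dy":0.0146,"dz":0,"ax":0,"ay":0,"az":-5.24},
  {"dx":0.0007,"dy":0.0146,"dz":0,"ax":0,"ay":0,"az":-5.24},
  {"dx":0.0007,"dy":0.0146,"dz":0,"ax":0,"ay":0,"az":-5.24},
  {"dx":0.0007,"dy":0.0146,"dz":0,"ax":0,"ay":0,"az":-5.24},
  {"dx":0,"dy":0,"dz":0,"ax":0,"ay":0,"az":0},
  {"dx":0,"dy":0,"dz":0,"ax":0,"ay":0,"az":0},
  {"dx":0,"dy":0,"dz":0,"ax":0,"ay":0,"az":0},
])

```text
time_s: 10.95
tcp_pos: [610.9, -135.8, 130.3]
orientation: [0.714, 0.7, -0.0, 0.0]
force: [-0.4, -0.6, -0.0]
width: 41.7
grasp_force: 0.0
```

```bash
python3 - <<'E'
from h import *
b=np.radians(269); go(613.9+160*np.cos(b),24.5+160*np.sin(b),129,-1)
o=sensors.observe(); print(o["force"].round(1),o["joint_pos"].round(2))
E
```

```text
t 10.95 tcp [ 610.9 -135.8  130.3] yaw -1.09 az -0.09 d [0.0003 0.0002 0.0013] n 0.0 w 41.7 f 0.0
[-0.4 -0.6 -0. ] [-0.4   0.28  1.69 -0.    1.17 -0.38]
```

Bar aside at about 1.57 rad. I'll raise and return to the viewing pose with yaw 85.7°.

>>> send_rows([
  {"dx":0,"dy":0,"dz":-0.03,"ax":0,"ay":0,"az":0},
  {"dx":0,"dy":0,"dz":-0.045,"ax":0,"ay":0,"az":0},
  {"dx":0,"dy":0,"dz":-0.025,"ax":0,"ay":0,"az":0},
  {"dx":0,"dy":0,"dz":-0.01,"ax":0,"ay":0,"az":-8.5},
  {"dx":0,"dy":0,"dz":-0.01,"ax":0,"ay":0,"az":-8.5},
  {"dx":0,"dy":0,"dz":-0.01,"ax":0,"ay":0,"az":-8.5},
  {"dx":0,"dy":0,"dz":-0.01,"ax":0,"ay":0,"az":-8.5},
  {"dx":0,"dy":0,"dz":-0.01,"ax":0,"ay":0,"az":-8.5},
])

```text
time_s: 11.75
tcp_pos: [610.6, -135.7, 280.2]
orientation: [0.409, 0.913, -0.0, -0.0]
force: [-0.0, -0.1, 0.0]
width: 41.9
grasp_force: 0.0
```

>>> send_rows([
  {"dx":0,"dy":0,"dz":-0.01,"ax":0,"ay":0,"az":-8.5},
  {"dx":0,"dy":0,"dz":-0.01,"ax":0,"ay":0,"az":-8.5},
  {"dx":0,"dy":0,"dz":-0.01,"ax":0,"ay":0,"az":-8.5},
  {"dx":0,"dy":0,"dz":-0.01,"ax":0,"ay":0,"az":-8.5},
  {"dx":0,"dy":0,"dz":-0.01,"ax":0,"ay":0,"az":-8.5},
  {"dx":0,"dy":0,"dz":0,"ax":0,"ay":0,"az":-1.7},
  {"dx":0.0134,"dy":0.0416,"dz":0,"ax":0,"ay":0,"az":0},
  {"dx":0.0134,"dy":0.0416,"dz":0,"ax":0,"ay":0,"az":0},
])

```text
time_s: 12.55
tcp_pos: [590.0, -50.5, 328.6]
orientation: [0.041, 0.999, 0.0, -0.001]
force: [1.2, 1.0, -0.2]
width: 41.6
grasp_force: 0.0
```

>>> send_rows([
  {"dx":0.0134,"dy":0.0416,"dz":0,"ax":0,"ay":0,"az":0},
  {"dx":0.0134,"dy":0.0416,"dz":0,"ax":0,"ay":0,"az":0},
  {"dx":0,"dy":0,"dz":0,"ax":0,"ay":0,"az":0},
  {"dx":0,"dy":0,"dz":0,"ax":0,"ay":0,"az":0},
  {"dx":0,"dy":0,"dz":0,"ax":0,"ay":0,"az":0},
])

```text
time_s: 13.05
tcp_pos: [570.3, 33.3, 329.1]
orientation: [0.039, 0.999, -0.0, -0.001]
force: [0.4, -0.4, 0.3]
width: 42.0
grasp_force: 0.0
```

```bash
cat >> h.py <<'E'
def blobs(W,z0,z1,x0=-9e9,x1=9e9,y0=-9e9,y1=9e9,amin=60,vmax=240):
    m=((W[...,2]>z0)&(W[...,2]<z1)&(W[...,0]>x0)&(W[...,0]<x1)&(W[...,1]>y0)&(W[...,1]<y1)).astype(np.uint8); m[vmax:]=0
    n,l,st,c=cv2.connectedComponentsWithStats(m,connectivity=4)
    for i in range(1,n):
        if st[i,4]>amin:
            P=W[l==i]; r=cv2.minAreaRect(P[:,:2].astype(np.float32)); print((z0,z1),st[i,4],c[i].round(),P.mean(0).round(1),[np.round(x,1) for x in r])
def circ(P):
    "least-squares circle of xy points"
    A=np.c_[2*P[:,:2],np.ones(len(P))]; s=np.linalg.lstsq(A,(P[:,:2]**2).sum(1),rcond=None)[0]
    return s[:2].round(1),round(float(np.sqrt(s[2]+s[0]**2+s[1]**2)),1)
E
python3 - <<'E'
from h import *
s=snap("wrist","pics/w3.png"); W=cloud(s); np.save("w3.npy",W)
go(570,34,330,85.7)
blobs(W,85,95,380,640,-60,120); blobs(W,98,110,380,700,-200,120); blobs(W,125,150,380,700,-200,120)
for a in [(12,26)]: blobs(W,*a,amin=40)
E
```

```text
t 13.1 tcp [570.4  33.1 329.1] yaw 85.54 az -0.16 d [ 0.0005  0.0009 -0.0009] n 0.0 w 41.8 f 0.0
(85, 95) 681 [238.  83.] [446.4  -8.6  90.7] [array([440.7,  -7.7]), array([26.3, 64.3]), np.float64(83.6)]
(85, 95) 634 [314.  84.] [454.1  80.5  90.9] [array([449.3,  81. ]), array([24.1, 63.4]), np.float64(86.7)]
(85, 95) 580 [241. 170.] [548.  -15.1  90.9] [array([543.5, -14.9]), array([26.3, 63.6]), np.float64(85.6)]
(85, 95) 578 [314. 171.] [556.2  74.1  90.7] [array([551. ,  73.8]), array([25.4, 62.7]), np.float64(87.3)]
(98, 110) 4065 [189. 214.] [595.  -82.4 106.4] [array([588.5, -77.5]), array([183.4,  77.7]), np.float64(85.2)]
(125, 150) 338 [139. 231.] [ 602.7 -132.7  137.9] [array([ 603.4, -134.7]), array([21.2, 18.8]), np.float64(73.9)]
(12, 26) 1715 [495.  75.] [448.6 348.2  17. ] [array([443.5, 328. ]), array([214.9, 194. ]), np.float64(89.1)]
(12, 26) 1205 [ 62. 102.] [ 437.6 -273.9   17.4] [array([ 445. , -321.6]), array([151. , 190.6]), np.float64(11.7)]
(12, 26) 81 [294.  78.] [435.6  61.3  22.8] [array([443.8,  68.4]), array([18.9, 83.4]), np.float64(86.0)]
(12, 26) 190 [254.  96.] [455.9   4.9  22.8] [array([438.9,  -7.6]), array([48.9, 84.4]), np.float64(85.0)]
(12, 26) 129 [327.  79.] [440.2 105.8  23.1] [array([446.9, 103.9]), array([82.9, 13.5]), np.float64(0.6)]
(12, 26) 83 [261. 165.] [551.5   6.2  22.7] [array([544.2,   1.9]), array([14.5, 83.6]), np.float64(84.8)]
(12, 26) 141 [295. 158.] [544.7  55.   22.9] [array([548.4,  63.9]), array([33.4, 86.1]), np.float64(79.7)]
(12, 26) 66 [229. 164.] [546.2 -40.2  23. ] [array([543.7, -40.2]), array([ 2.7, 78.1]), np.float64(87.1)]
(12, 26) 234 [543. 181.] [605.6 431.   19.1] [array([606.5, 434.5]), array([21.2, 53.6]), np.float64(75.4)]
(12, 26) 199 [415. 216.] [646.  231.4  15.6] [array([647.2, 231.8]), array([ 6.9, 71.5]), np.float64(88.4)]
```

View pics/w3.png

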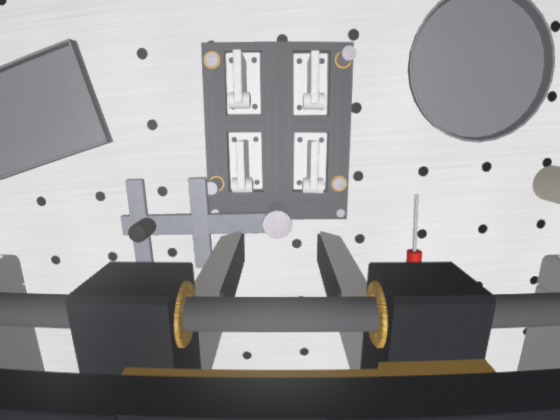

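The bar is fully aside (knob at (139,231)) and all four brackets are seated. The pan is at the upper right and the tray at the upper left. Picking bracket 1.

>>> send_rows([
  {"dx":0.0271,"dy":0.0078,"dz":0.0358,"ax":0,"ay":0,"az":-0.1},
  {"dx":0.0271,"dy":0.0078,"dz":0.0358,"ax":0,"ay":0,"az":0},
  {"dx":0.0271,"dy":0.0078,"dz":0.0358,"ax":0,"ay":0,"az":0},
  {"dx":0.0271,"dy":0.0078,"dz":0.0358,"ax":0,"ay":0,"az":0},
  {"dx":0.0271,"dy":0.0078,"dz":0.0358,"ax":0,"ay":0,"az":0},
  {"dx":0,"dy":0,"dz":0.02,"ax":0,"ay":0,"az":0},
  {"dx":0,"dy":0,"dz":0,"ax":0,"ay":0,"az":0},
  {"dx":0,"dy":0,"dz":0,"ax":0,"ay":0,"az":0},
], claw=0.042, squeeze=25)

```text
time_s: 13.9
tcp_pos: [438.7, 82.3, 131.3]
orientation: [0.038, 0.999, -0.0, -0.0]
force: [1.0, 0.6, 0.7]
width: 42.1
grasp_force: 0.0
```

```bash
python3 - <<'E'
from h import *
go(438.3,82.3,72,85.7)
E
```

```text
t 13.9 tcp [438.7  82.3 131.3] yaw 85.67 az -0.03 d [ 0.0004 -0.      0.0593] n 1.2 w 42.1 f 0.0
```

>>> send_rows([
  {"dx":0,"dy":0,"dz":0.02,"ax":0,"ay":0,"az":0},
  {"dx":0,"dy":0,"dz":0.02,"ax":0,"ay":0,"az":0},
  {"dx":0,"dy":0,"dz":0.019,"ax":0,"ay":0,"az":0},
  {"dx":0,"dy":0,"dz":0,"ax":0,"ay":0,"az":0},
  {"dx":0,"dy":0,"dz":0,"ax":0,"ay":0,"az":0},
])

```text
time_s: 14.4
tcp_pos: [439.3, 82.6, 73.1]
orientation: [0.037, 0.999, -0.0, 0.0]
force: [-0.6, 0.2, 0.7]
width: 42.2
grasp_force: 0.0
```

>>> send_rows([
  {"dx":0,"dy":0,"dz":0,"ax":0,"ay":0,"az":0},
  {"dx":0,"dy":0,"dz":0,"ax":0,"ay":0,"az":0},
  {"dx":0,"dy":0,"dz":0,"ax":0,"ay":0,"az":0},
  {"dx":0,"dy":0,"dz":0,"ax":0,"ay":0,"az":0},
  {"dx":0,"dy":0,"dz":0,"ax":0,"ay":0,"az":0},
  {"dx":0,"dy":0,"dz":0,"ax":0,"ay":0,"az":0},
], claw=0, squeeze=25)

```text
time_s: 15.0
tcp_pos: [437.8, 83.2, 71.9]
orientation: [0.037, 0.999, -0.0, -0.001]
force: [-0.3, -0.5, 2.1]
width: 10.0
grasp_force: 25.0
```

>>> send_rows([
  {"dx":0,"dy":0,"dz":-0.02,"ax":0,"ay":0,"az":0},
  {"dx":0,"dy":0,"dz":-0.04,"ax":0,"ay":0,"az":0},
  {"dx":0,"dy":0,"dz":-0.045,"ax":0,"ay":0,"az":0},
  {"dx":0,"dy":0,"dz":-0.045,"ax":0,"ay":0,"az":0},
  {"dx":-0.0122,"dy":0.0427,"dz":-0.0097,"ax":0,"ay":0,"az":0},
  {"dx":-0.0122,"dy":0.0427,"dz":-0.0097,"ax":0,"ay":0,"az":0},
  {"dx":-0.0122,"dy":0.0427,"dz":-0.0097,"ax":0,"ay":0,"az":0},
  {"dx":-0.0122,"dy":0.0427,"dz":-0.0097,"ax":0,"ay":0,"az":0},
])

```text
time_s: 15.8
tcp_pos: [499.2, 251.5, 260.0]
orientation: [0.037, 0.999, -0.0, -0.001]
force: [0.5, -0.3, -1.9]
width: 9.9
grasp_force: 25.0
```

>>> send_rows([
  {"dx":-0.0122,"dy":0.0427,"dz":-0.0097,"ax":0,"ay":0,"az":0},
  {"dx":-0.0122,"dy":0.0427,"dz":-0.0097,"ax":0,"ay":0,"az":0},
  {"dx":0,"dy":0,"dz":0,"ax":0,"ay":0,"az":0},
  {"dx":0,"dy":0,"dz":0,"ax":0,"ay":0,"az":0},
  {"dx":0,"dy":0,"dz":0,"ax":0,"ay":0,"az":0},
])

```text
time_s: 16.3
tcp_pos: [529.3, 332.4, 278.5]
orientation: [0.037, 0.999, -0.001, -0.002]
force: [-0.5, -0.4, -2.4]
width: 9.9
grasp_force: 25.0
```

```bash
cat >> h.py <<'E'
def pan(W,c=(440,333),vmax=235):
    "rim circle of the pan from points above its floor"
    P=W[:vmax].reshape(-1,3); P=P[(P[:,2]>11)&(P[:,2]<24)&(np.hypot(P[:,0]-c[0],P[:,1]-c[1])<150)]
    for _ in range(6):
        cc,r=circ(P); e=abs(np.hypot(*(P[:,:2]-cc).T)-r); P=P[e<max(4,2*np.median(e))]
    print("pan",cc,r,len(P)); return cc
E
python3 - <<'E'
from h import *
s=snap("wrist","pics/w4.png"); W=cloud(s); np.save("w4.npy",W)
c=pan(W); go(c[0]-8,c[1]+40.6,58,85.7)
E
```

```text
pan [433.1 328.4] 104.0 2752
t 16.35 tcp [529.4 332.2 278.8] yaw 85.72 az 0.02 d [0.1061 0.0291 0.2211] n 4.9 w 10.1 f 25.0
```

View pics/w4.png

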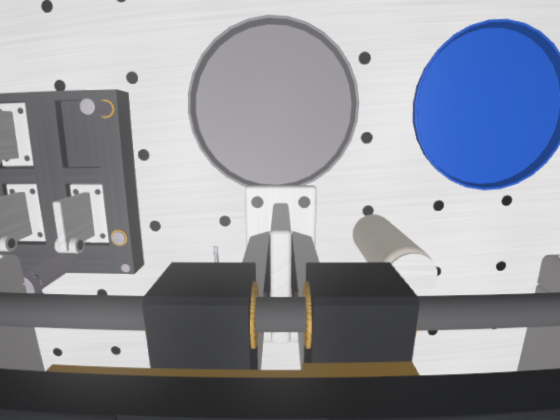

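The picture shows the grey pan whole at (273,102) with bracket 1 held level below it. I'll place it in the +y half.

>>> send_rows([
  {"dx":0.0265,"dy":0.0073,"dz":0.03,"ax":0,"ay":0,"az":0},
  {"dx":0.0265,"dy":0.0073,"dz":0.03,"ax":0,"ay":0,"az":0},
  {"dx":0.0265,"dy":0.0073,"dz":0.03,"ax":0,"ay":0,"az":0},
  {"dx":0.0266,"dy":0.0072,"dz":0.03,"ax":0,"ay":0,"az":0},
  {"dx":0,"dy":0,"dz":0.04,"ax":0,"ay":0,"az":0},
  {"dx":0,"dy":0,"dz":0.03,"ax":0,"ay":0,"az":0},
  {"dx":0,"dy":0,"dz":0.02,"ax":0,"ay":0,"az":0},
  {"dx":0,"dy":0,"dz":0,"ax":0,"ay":0,"az":0},
])

```text
time_s: 17.15
tcp_pos: [423.4, 367.7, 66.6]
orientation: [0.038, 0.999, -0.002, -0.004]
force: [-0.5, -0.7, -2.1]
width: 9.9
grasp_force: 25.0
```

>>> send_rows([
  {"dx":0,"dy":0,"dz":0.006,"ax":0,"ay":0,"az":0},
  {"dx":0,"dy":0,"dz":0.004,"ax":0,"ay":0,"az":0},
  {"dx":0,"dy":0,"dz":0.002,"ax":0,"ay":0,"az":0},
  {"dx":0,"dy":0,"dz":0,"ax":0,"ay":0,"az":0},
  {"dx":0,"dy":0,"dz":0,"ax":0,"ay":0,"az":0},
])

```text
time_s: 17.65
tcp_pos: [426.2, 370.2, 58.4]
orientation: [0.037, 0.999, 0.0, -0.0]
force: [0.1, -0.4, -2.3]
width: 9.8
grasp_force: 25.0
```

```bash
python3 - <<'E'
from h import *
go(433.1-8,328.4+40.6,54.5,85.7); print(sensors.observe()["force"])
E
```

```text
t 17.65 tcp [426.2 370.2  58.4] yaw 85.77 az 0.07 d [ 0.001  -0.0013  0.0039] n 0.1 w 9.8 f 25.0
[ 0.11268828 -0.42467537 -2.30554709]
```

>>> send_rows([
  {"dx":0,"dy":0,"dz":0.002,"ax":0,"ay":0,"az":0},
  {"dx":0,"dy":0,"dz":0.0018,"ax":0,"ay":0,"az":0},
  {"dx":0,"dy":0,"dz":0,"ax":0,"ay":0,"az":0},
  {"dx":0,"dy":0,"dz":0,"ax":0,"ay":0,"az":0},
])

```text
time_s: 18.05
tcp_pos: [425.8, 370.0, 53.9]
orientation: [0.037, 0.999, -0.0, -0.001]
force: [-0.0, 0.6, -1.1]
width: 9.6
grasp_force: 25.0
```

>>> send_rows([
  {"dx":0,"dy":0,"dz":0,"ax":0,"ay":0,"az":0},
  {"dx":0,"dy":0,"dz":0,"ax":0,"ay":0,"az":0},
  {"dx":0,"dy":0,"dz":0,"ax":0,"ay":0,"az":0},
  {"dx":0,"dy":0,"dz":-0.02,"ax":0,"ay":0,"az":0},
  {"dx":0,"dy":0,"dz":-0.04,"ax":0,"ay":0,"az":0},
  {"dx":0,"dy":0,"dz":-0.05,"ax":0,"ay":0,"az":0},
  {"dx":0,"dy":0,"dz":-0.05,"ax":0,"ay":0,"az":0},
  {"dx":0,"dy":0,"dz":0,"ax":0,"ay":0,"az":0},
], claw=0.042)

```text
time_s: 18.85
tcp_pos: [430.0, 372.4, 223.0]
orientation: [0.037, 0.999, 0.004, 0.006]
force: [0.8, 1.0, 0.8]
width: 41.9
grasp_force: 0.0
```

```bash
python3 - <<'E'
from h import *
s=snap("scene"); V=cloud(s); P=V.reshape(-1,3); P=P[(P[:,0]>330)&(P[:,0]<530)&(P[:,1]>220)&(P[:,1]<430)&(P[:,2]>62)&(P[:,2]<90)]
print(len(P),P.mean(0).round(1) if len(P) else 0,P.max(0) if len(P) else 0)
go(534.9,-14.7,130,85.7)
E
```

```text
82 [449.6 366.5  68.8] [477.830009   381.48643586  76.45568395]
t 18.9 tcp [428.3 371.4 218.8] yaw 85.78 az 0.08 d [-0.1347 -0.3774  0.0878] n 8.2 w 42.2 f 0.0
```

>>> send_rows([
  {"dx":-0.015,"dy":-0.0418,"dz":0,"ax":0,"ay":0,"az":0},
  {"dx":-0.015,"dy":-0.0418,"dz":0,"ax":0,"ay":0,"az":0},
  {"dx":-0.015,"dy":-0.0418,"dz":0,"ax":0,"ay":0,"az":0},
  {"dx":-0.015,"dy":-0.0418,"dz":0,"ax":0,"ay":0,"az":0},
  {"dx":-0.015,"dy":-0.0418,"dz":0,"ax":0,"ay":0,"az":0},
  {"dx":-0.015,"dy":-0.0418,"dz":0,"ax":0,"ay":0,"az":0},
  {"dx":-0.015,"dy":-0.0418,"dz":0,"ax":0,"ay":0,"az":0},
  {"dx":-0.015,"dy":-0.0418,"dz":0,"ax":0,"ay":0,"az":0},
])

```text
time_s: 19.7
tcp_pos: [520.3, 26.1, 212.0]
orientation: [0.037, 0.999, 0.0, -0.002]
force: [0.5, -0.8, 0.1]
width: 42.0
grasp_force: 0.0
```

>>> send_rows([
  {"dx":-0.0152,"dy":-0.0418,"dz":0,"ax":0,"ay":0,"az":0},
  {"dx":0,"dy":0,"dz":0.04,"ax":0,"ay":0,"az":0},
  {"dx":0,"dy":0,"dz":0.04,"ax":0,"ay":0,"az":0},
  {"dx":0,"dy":0,"dz":0,"ax":0,"ay":0,"az":0},
  {"dx":0,"dy":0,"dz":0,"ax":0,"ay":0,"az":0},
  {"dx":0,"dy":0,"dz":0,"ax":0,"ay":0,"az":0},
])

```text
time_s: 20.3
tcp_pos: [534.2, -15.1, 135.7]
orientation: [0.037, 0.999, -0.0, 0.001]
force: [0.9, -0.5, -0.1]
width: 41.9
grasp_force: 0.0
```

```bash
python3 - <<'E'
from h import *
go(534.5,-14.5,72,85.7)
E
```

```text
t 20.3 tcp [534.2 -15.1 135.7] yaw 85.81 az 0.11 d [-0.0002  0.0006  0.0637] n 1.3 w 41.9 f 0.0
```

>>> send_rows([
  {"dx":0,"dy":0.0006,"dz":0.024,"ax":0,"ay":0,"az":0.1},
  {"dx":0,"dy":0,"dz":0.02,"ax":0,"ay":0,"az":0},
  {"dx":0,"dy":0,"dz":0.0195,"ax":0,"ay":0,"az":0},
  {"dx":0,"dy":0,"dz":0,"ax":0,"ay":0,"az":0},
  {"dx":0,"dy":0,"dz":0,"ax":0,"ay":0,"az":0},
])

```text
time_s: 20.8
tcp_pos: [534.3, -14.5, 72.1]
orientation: [0.038, 0.999, -0.0, 0.001]
force: [-0.3, -0.2, -0.2]
width: 42.2
grasp_force: 0.0
```

>>> send_rows([
  {"dx":0,"dy":0,"dz":0,"ax":0,"ay":0,"az":0},
  {"dx":0,"dy":0,"dz":0,"ax":0,"ay":0,"az":0},
  {"dx":0,"dy":0,"dz":0,"ax":0,"ay":0,"az":0},
  {"dx":0,"dy":0,"dz":0,"ax":0,"ay":0,"az":0},
  {"dx":0,"dy":0,"dz":0,"ax":0,"ay":0,"az":0},
  {"dx":0,"dy":0,"dz":0,"ax":0,"ay":0,"az":0},
], claw=0)

```text
time_s: 21.4
tcp_pos: [533.2, -14.4, 70.7]
orientation: [0.038, 0.999, -0.0, -0.001]
force: [-0.9, 1.7, 2.3]
width: 10.1
grasp_force: 25.0
```

>>> send_rows([
  {"dx":0,"dy":0,"dz":-0.02,"ax":0,"ay":0,"az":0},
  {"dx":0,"dy":0,"dz":-0.04,"ax":0,"ay":0,"az":0},
  {"dx":0,"dy":0,"dz":-0.045,"ax":0,"ay":0,"az":0},
  {"dx":0,"dy":0,"dz":-0.045,"ax":0,"ay":0,"az":0},
  {"dx":0.0039,"dy":0.0432,"dz":-0.0072,"ax":0,"ay":0,"az":0},
  {"dx":0.0039,"dy":0.0432,"dz":-0.0072,"ax":0,"ay":0,"az":0},
  {"dx":0.0039,"dy":0.0432,"dz":-0.0072,"ax":0,"ay":0,"az":0},
  {"dx":0.0039,"dy":0.0432,"dz":-0.0072,"ax":0,"ay":0,"az":0},
])

```text
time_s: 22.2
tcp_pos: [530.1, 160.4, 248.8]
orientation: [0.038, 0.999, -0.0, -0.001]
force: [0.8, -0.4, -1.8]
width: 10.2
grasp_force: 25.0
```

>>> send_rows([
  {"dx":0.0039,"dy":0.0432,"dz":-0.0072,"ax":0,"ay":0,"az":0},
  {"dx":0.0039,"dy":0.0432,"dz":-0.0072,"ax":0,"ay":0,"az":0},
  {"dx":0.0039,"dy":0.0432,"dz":-0.0072,"ax":0,"ay":0,"az":0},
  {"dx":0.0039,"dy":0.0432,"dz":-0.0072,"ax":0,"ay":0,"az":0},
  {"dx":0,"dy":0,"dz":0,"ax":0,"ay":0,"az":0},
  {"dx":0,"dy":0,"dz":0,"ax":0,"ay":0,"az":0},
  {"dx":0,"dy":0,"dz":0,"ax":0,"ay":0,"az":0},
])

```text
time_s: 22.9
tcp_pos: [528.1, 331.5, 276.9]
orientation: [0.038, 0.999, -0.001, -0.002]
force: [-0.6, 0.9, -2.6]
width: 10.0
grasp_force: 25.0
```

```bash
python3 - <<'E'
from h import *
s=snap("wrist","pics/w5.png"); W=cloud(s); np.save("w5.npy",W)
c=pan(W); blobs(W,60,85,330,500,250,430)
go(c[0]-8,c[1]-39.4,58,85.7)
E
```

```text
pan [432.9 328.2] 103.9 2687
(60, 85) 843 [309. 111.] [444.  367.2  71.8] [array([437.3, 368.1]), array([25.8, 64. ]), np.float64(85.7)]
t 22.95 tcp [528.2 331.2 277.1] yaw 85.59 az -0.11 d [ 0.0993 -0.0498  0.2194] n 4.9 w 9.7 f 25.0
```

View pics/w5.png

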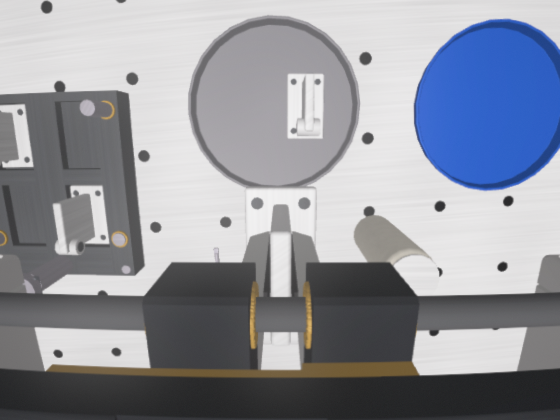

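Bracket 1 stands upright in the pan at (305,105), and the pan hasn't moved. Placing bracket 4 in the other half.

>>> send_rows([
  {"dx":0.0248,"dy":-0.0125,"dz":0.03,"ax":0,"ay":0,"az":0},
  {"dx":0.0248,"dy":-0.0125,"dz":0.03,"ax":0,"ay":0,"az":0},
  {"dx":0.0248,"dy":-0.0124,"dz":0.03,"ax":0,"ay":0,"az":0},
  {"dx":0.0248,"dy":-0.0124,"dz":0.03,"ax":0,"ay":0,"az":0},
  {"dx":0,"dy":0,"dz":0.04,"ax":0,"ay":0,"az":0},
  {"dx":0,"dy":0,"dz":0.03,"ax":0,"ay":0,"az":0},
  {"dx":0,"dy":0,"dz":0.02,"ax":0,"ay":0,"az":0},
  {"dx":0,"dy":0,"dz":0,"ax":0,"ay":0,"az":0},
])

```text
time_s: 23.75
tcp_pos: [423.0, 288.1, 65.0]
orientation: [0.039, 0.999, -0.002, -0.004]
force: [-0.0, -0.0, -2.1]
width: 10.0
grasp_force: 25.0
```

>>> send_rows([
  {"dx":0,"dy":0,"dz":0.006,"ax":0,"ay":0,"az":0},
  {"dx":0,"dy":0,"dz":0.004,"ax":0,"ay":0,"az":0},
  {"dx":0,"dy":0,"dz":0.002,"ax":0,"ay":0,"az":0},
  {"dx":0,"dy":0,"dz":0,"ax":0,"ay":0,"az":0},
  {"dx":0,"dy":0,"dz":0,"ax":0,"ay":0,"az":0},
  {"dx":0,"dy":0,"dz":0,"ax":0,"ay":0,"az":0},
])

```text
time_s: 24.35
tcp_pos: [425.6, 290.4, 56.5]
orientation: [0.038, 0.999, 0.0, -0.0]
force: [-0.2, -0.2, -2.6]
width: 9.5
grasp_force: 25.0
```

```bash
python3 - <<'E'
from h import *
go(432.9-8,328.2-39.4,53,85.7); print(sensors.observe()["force"])
E
```

```text
t 24.35 tcp [425.6 290.4  56.5] yaw 85.68 az -0.02 d [ 0.0005 -0.0017  0.0035] n 0.1 w 9.5 f 25.0
[-0.21925768 -0.18838952 -2.58754159]
```

>>> send_rows([
  {"dx":0,"dy":0,"dz":0.002,"ax":0,"ay":0,"az":0},
  {"dx":0,"dy":0,"dz":0.0013,"ax":0,"ay":0,"az":0},
  {"dx":0,"dy":0,"dz":0,"ax":0,"ay":0,"az":0},
  {"dx":0,"dy":0,"dz":0,"ax":0,"ay":0,"az":0},
])

```text
time_s: 24.75
tcp_pos: [425.4, 290.4, 52.9]
orientation: [0.038, 0.999, -0.0, -0.001]
force: [-1.3, -1.3, 1.4]
width: 9.6
grasp_force: 25.0
```

>>> send_rows([
  {"dx":0,"dy":0,"dz":0,"ax":0,"ay":0,"az":0},
  {"dx":0,"dy":0,"dz":0,"ax":0,"ay":0,"az":0},
  {"dx":0,"dy":0,"dz":0,"ax":0,"ay":0,"az":0},
  {"dx":0,"dy":0,"dz":-0.02,"ax":0,"ay":0,"az":0},
  {"dx":0,"dy":0,"dz":-0.04,"ax":0,"ay":0,"az":0},
  {"dx":0,"dy":0,"dz":-0.05,"ax":0,"ay":0,"az":0},
  {"dx":0,"dy":0,"dz":-0.05,"ax":0,"ay":0,"az":0},
  {"dx":0,"dy":0,"dz":0,"ax":0,"ay":0,"az":0},
], claw=0.042)

```text
time_s: 25.55
tcp_pos: [429.7, 292.1, 221.2]
orientation: [0.038, 0.999, 0.003, 0.006]
force: [0.9, 1.5, 0.9]
width: 42.0
grasp_force: 0.0
```

>>> send_rows([
  {"dx":-0.0039,"dy":-0.0423,"dz":0,"ax":0,"ay":0,"az":0},
  {"dx":-0.0039,"dy":-0.0423,"dz":0,"ax":0,"ay":0,"az":0},
  {"dx":-0.0039,"dy":-0.0423,"dz":0,"ax":0,"ay":0,"az":0},
  {"dx":-0.0039,"dy":-0.0423,"dz":0,"ax":0,"ay":0,"az":0},
  {"dx":-0.0039,"dy":-0.0423,"dz":0,"ax":0,"ay":0,"az":0},
  {"dx":-0.0039,"dy":-0.0423,"dz":0,"ax":0,"ay":0,"az":0},
  {"dx":-0.0039,"dy":-0.0423,"dz":0,"ax":0,"ay":0,"az":0},
  {"dx":0,"dy":0,"dz":0.02,"ax":0,"ay":0,"az":0},
])

```text
time_s: 26.35
tcp_pos: [432.1, -11.4, 194.7]
orientation: [0.041, 0.999, -0.001, 0.002]
force: [-0.2, 0.6, 0.2]
width: 42.3
grasp_force: 0.0
```

>>> send_rows([
  {"dx":0,"dy":0,"dz":0.03,"ax":0,"ay":0,"az":0},
  {"dx":0,"dy":0,"dz":0.03,"ax":0,"ay":0,"az":0},
  {"dx":0,"dy":0,"dz":0,"ax":0,"ay":0,"az":0},
  {"dx":0,"dy":0,"dz":0,"ax":0,"ay":0,"az":0},
  {"dx":0,"dy":0,"dz":0,"ax":0,"ay":0,"az":0},
])

```text
time_s: 26.85
tcp_pos: [431.4, -7.2, 134.4]
orientation: [0.038, 0.999, -0.0, 0.001]
force: [-0.3, -0.3, 0.4]
width: 41.8
grasp_force: 0.0
```

```bash
python3 - <<'E'
from h import *
go(430.8,-6.9,72,85.7)
s=snap("scene"); V=cloud(s); P=V.reshape(-1,3); P=P[(P[:,0]>330)&(P[:,0]<530)&(P[:,1]>220)&(P[:,1]<430)&(P[:,2]>62)&(P[:,2]<90)]
for y in (290,368): Q=P[abs(P[:,1]-y)<25]; print(y,len(Q),Q.mean(0).round(1),np.percentile(Q[:,2],95))
W=cloud(snap("top")); print("tray"); blobs(W,10,26,300,600,-470,-200,vmax=420)
E
```

```text
t 26.85 tcp [431.4  -7.2 134.4] yaw 85.69 az -0.01 d [0.0007 0.0003 0.0624] n 1.2 w 41.8 f 0.0
290 81 [447.7 287.5  68.7] 74.74435265560211
368 83 [448.2 366.7  68.7] 74.18906956634693
tray
```

>>> send_rows([
  {"dx":0.0007,"dy":0.0003,"dz":0.023,"ax":0,"ay":0,"az":0},
  {"dx":0,"dy":0,"dz":0.02,"ax":0,"ay":0,"az":0},
  {"dx":0,"dy":0,"dz":0.0192,"ax":0,"ay":0,"az":0},
  {"dx":0,"dy":0,"dz":0,"ax":0,"ay":0,"az":0},
  {"dx":0,"dy":0,"dz":0,"ax":0,"ay":0,"az":0},
])

```text
time_s: 27.45
tcp_pos: [430.2, -6.8, 71.6]
orientation: [0.038, 0.999, -0.0, -0.0]
force: [-0.7, 0.6, -0.1]
width: 42.0
grasp_force: 0.0
```

>>> send_rows([
  {"dx":0,"dy":0,"dz":0,"ax":0,"ay":0,"az":0},
  {"dx":0,"dy":0,"dz":0,"ax":0,"ay":0,"az":0},
  {"dx":0,"dy":0,"dz":0,"ax":0,"ay":0,"az":0},
  {"dx":0,"dy":0,"dz":0,"ax":0,"ay":0,"az":0},
  {"dx":0,"dy":0,"dz":0,"ax":0,"ay":0,"az":0},
  {"dx":0,"dy":0,"dz":0,"ax":0,"ay":0,"az":0},
], claw=0)

```text
time_s: 28.05
tcp_pos: [429.7, -6.6, 70.9]
orientation: [0.038, 0.999, -0.0, -0.001]
force: [-1.1, 0.7, 2.2]
width: 9.7
grasp_force: 25.0
```

>>> send_rows([
  {"dx":0,"dy":0,"dz":-0.02,"ax":0,"ay":0,"az":0},
  {"dx":0,"dy":0,"dz":-0.04,"ax":0,"ay":0,"az":0},
  {"dx":0,"dy":0,"dz":-0.045,"ax":0,"ay":0,"az":0},
  {"dx":0,"dy":0,"dz":-0.045,"ax":0,"ay":0,"az":0},
  {"dx":-0.0166,"dy":-0.0386,"dz":-0.0072,"ax":0,"ay":0,"az":0},
  {"dx":-0.0166,"dy":-0.0386,"dz":-0.0072,"ax":0,"ay":0,"az":0},
  {"dx":-0.0166,"dy":-0.0386,"dz":-0.0072,"ax":0,"ay":0,"az":0},
  {"dx":-0.0166,"dy":-0.0386,"dz":-0.0072,"ax":0,"ay":0,"az":0},
])

```text
time_s: 28.85
tcp_pos: [484.3, -167.0, 249.0]
orientation: [0.038, 0.999, 0.0, -0.001]
force: [0.4, -0.3, -1.3]
width: 9.8
grasp_force: 25.0
```

>>> send_rows([
  {"dx":-0.0166,"dy":-0.0386,"dz":-0.0072,"ax":0,"ay":0,"az":0},
  {"dx":-0.0166,"dy":-0.0386,"dz":-0.0072,"ax":0,"ay":0,"az":0},
  {"dx":-0.0166,"dy":-0.0386,"dz":-0.0072,"ax":0,"ay":0,"az":0},
  {"dx":-0.0166,"dy":-0.0386,"dz":-0.0072,"ax":0,"ay":0,"az":0},
  {"dx":0,"dy":0,"dz":0,"ax":0,"ay":0,"az":0},
  {"dx":0,"dy":0,"dz":0,"ax":0,"ay":0,"az":0},
  {"dx":0,"dy":0,"dz":0,"ax":0,"ay":0,"az":0},
])

```text
time_s: 29.55
tcp_pos: [538.5, -323.5, 277.1]
orientation: [0.037, 0.999, 0.001, -0.001]
force: [-0.3, 0.5, -2.6]
width: 10.0
grasp_force: 25.0
```

```bash
cat >> h.py <<'E'
def tray(W,vmax=235):
    P=W[:vmax].reshape(-1,3); P=P[(P[:,2]>2.5)&(P[:,2]<26)&(P[:,0]>300)&(P[:,0]<600)&(P[:,1]>-480)&(P[:,1]<-180)]
    Q=P[P[:,2]>11]
    r=cv2.minAreaRect(Q[:,:2].astype(np.float32)); print("tray",len(Q),[np.round(x,1) for x in r]); return r
E
python3 - <<'E'
from h import *
s=snap("wrist","pics/w6.png"); W=cloud(s); np.save("w6.npy",W)
tray(W); blobs(W,11,26,300,620,-480,-180)
o,M,a=pose(); print(o["tcp_pos"].round(1),a,o["joint_pos"].round(2),o["grasp_force"],o["width"])
E
```

```text
tray 2442 [array([ 475.5, -359.4]), array([196.3, 274.7]), np.float64(11.6)]
(11, 26) 2297 [273. 102.] [ 437.6 -326.8   17.4] [array([ 445.7, -327.9]), array([150.5, 201.1]), np.float64(11.6)]
(11, 26) 166 [172. 219.] [ 576.2 -472.9   18.3] [array([ 578.4, -472.7]), array([56. ,  8.5]), np.float64(6.0)]
[ 538.6 -323.3  277.4] 85.73086661622462 [-0.72  0.16  1.56 -0.    1.43 -2.22] 24.999733865261078 9.871443397652875
```

View pics/w6.png

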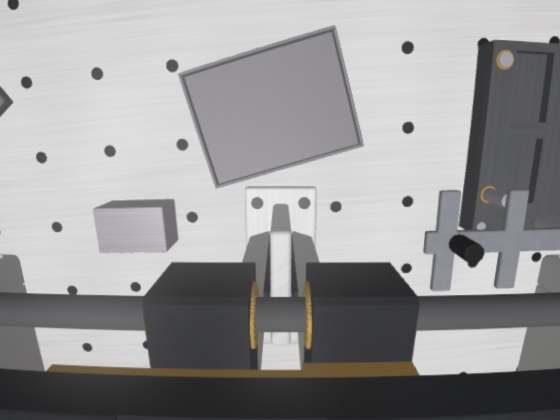

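The picture shows the tray at (271,107), yaw 11.6°, with bracket 2 held level. I'll place it in the −y half and keep the wrist yaw, because there's enough room and joint 6 stays clear of its limit.

>>> send_rows([
  {"dx":0.0224,"dy":-0.0125,"dz":0.03,"ax":0,"ay":0,"az":0},
  {"dx":0.0224,"dy":-0.0125,"dz":0.03,"ax":0,"ay":0,"az":0},
  {"dx":0.0223,"dy":-0.0125,"dz":0.03,"ax":0,"ay":0,"az":0},
  {"dx":0.0223,"dy":-0.0125,"dz":0.03,"ax":0,"ay":0,"az":0},
  {"dx":0,"dy":0,"dz":0.04,"ax":0,"ay":0,"az":0},
  {"dx":0,"dy":0,"dz":0.03,"ax":0,"ay":0,"az":0},
  {"dx":0,"dy":0,"dz":0.02,"ax":0,"ay":0,"az":0},
  {"dx":0,"dy":0,"dz":0,"ax":0,"ay":0,"az":0},
])

```text
time_s: 30.4
tcp_pos: [444.0, -364.5, 65.0]
orientation: [0.037, 0.999, 0.003, -0.003]
force: [-0.6, -0.1, -1.5]
width: 9.7
grasp_force: 25.0
```

>>> send_rows([
  {"dx":0,"dy":0,"dz":0.006,"ax":0,"ay":0,"az":0},
  {"dx":0,"dy":0,"dz":0.004,"ax":0,"ay":0,"az":0},
  {"dx":0,"dy":0,"dz":0.002,"ax":0,"ay":0,"az":0},
  {"dx":0,"dy":0,"dz":0,"ax":0,"ay":0,"az":0},
  {"dx":0,"dy":0,"dz":0,"ax":0,"ay":0,"az":0},
  {"dx":0,"dy":0,"dz":0,"ax":0,"ay":0,"az":0},
])

```text
time_s: 31.0
tcp_pos: [445.9, -368.0, 56.7]
orientation: [0.038, 0.999, -0.0, -0.001]
force: [1.0, -0.7, -2.1]
width: 9.8
grasp_force: 25.0
```

```bash
python3 - <<'E'
from h import *
go(445.7,-366.5,53,85.7); print(sensors.observe()["force"])
E
```

```text
t 31.0 tcp [ 445.9 -368.    56.7] yaw 85.67 az -0.03 d [0.0003 0.0014 0.0037] n 0.1 w 9.8 f 25.0
[ 0.95669188 -0.70589864 -2.06842548]
```

>>> send_rows([
  {"dx":0,"dy":0,"dz":0.002,"ax":0,"ay":0,"az":0},
  {"dx":0,"dy":0,"dz":0.0015,"ax":0,"ay":0,"az":0},
  {"dx":0,"dy":0,"dz":0,"ax":0,"ay":0,"az":0},
  {"dx":0,"dy":0,"dz":0,"ax":0,"ay":0,"az":0},
])

```text
time_s: 31.4
tcp_pos: [445.9, -367.9, 53.1]
orientation: [0.038, 0.999, -0.0, -0.001]
force: [-0.2, 1.5, 3.5]
width: 10.0
grasp_force: 25.0
```

>>> send_rows([
  {"dx":0,"dy":0,"dz":0,"ax":0,"ay":0,"az":0},
  {"dx":0,"dy":0,"dz":0,"ax":0,"ay":0,"az":0},
  {"dx":0,"dy":0,"dz":0,"ax":0,"ay":0,"az":0},
  {"dx":0,"dy":0,"dz":-0.02,"ax":0,"ay":0,"az":0},
  {"dx":0,"dy":0,"dz":-0.04,"ax":0,"ay":0,"az":0},
  {"dx":0,"dy":0,"dz":-0.05,"ax":0,"ay":0,"az":0},
  {"dx":0,"dy":0,"dz":-0.05,"ax":0,"ay":0,"az":0},
  {"dx":0,"dy":0,"dz":0,"ax":0,"ay":0,"az":0},
], claw=0.042)

```text
time_s: 32.2
tcp_pos: [448.9, -371.1, 221.7]
orientation: [0.038, 0.999, -0.006, 0.004]
force: [0.3, -0.2, 1.1]
width: 42.2
grasp_force: 0.0
```

>>> send_rows([
  {"dx":-0.0056,"dy":0.0408,"dz":0,"ax":0,"ay":0,"az":0},
  {"dx":-0.0056,"dy":0.0408,"dz":0,"ax":0,"ay":0,"az":0},
  {"dx":-0.0056,"dy":0.0408,"dz":0,"ax":0,"ay":0,"az":0},
  {"dx":-0.0056,"dy":0.0408,"dz":0,"ax":0,"ay":0,"az":0},
  {"dx":-0.0056,"dy":0.0408,"dz":0,"ax":0,"ay":0,"az":0},
  {"dx":-0.0056,"dy":0.0408,"dz":0,"ax":0,"ay":0,"az":0},
  {"dx":-0.0056,"dy":0.0408,"dz":0,"ax":0,"ay":0,"az":0},
  {"dx":-0.0056,"dy":0.0408,"dz":0,"ax":0,"ay":0,"az":0},
])

```text
time_s: 33.0
tcp_pos: [515.1, -43.9, 211.9]
orientation: [0.038, 0.999, -0.0, -0.001]
force: [0.7, -0.4, -0.2]
width: 41.9
grasp_force: 0.0
```

>>> send_rows([
  {"dx":-0.0056,"dy":0.0408,"dz":0,"ax":0,"ay":0,"az":0},
  {"dx":-0.0056,"dy":0.0408,"dz":0,"ax":0,"ay":0,"az":0},
  {"dx":-0.0056,"dy":0.0408,"dz":0,"ax":0,"ay":0,"az":0},
  {"dx":0,"dy":0,"dz":0.04,"ax":0,"ay":0,"az":0},
  {"dx":0,"dy":0,"dz":0.04,"ax":0,"ay":0,"az":0},
  {"dx":0,"dy":0,"dz":0,"ax":0,"ay":0,"az":0},
  {"dx":0,"dy":0,"dz":0,"ax":0,"ay":0,"az":0},
  {"dx":0,"dy":0,"dz":0,"ax":0,"ay":0,"az":0},
])

```text
time_s: 33.8
tcp_pos: [542.6, 74.8, 134.8]
orientation: [0.038, 0.999, -0.0, 0.001]
force: [0.1, -0.3, 0.4]
width: 42.0
grasp_force: 0.0
```

```bash
python3 - <<'E'
from h import *
go(541.2,74.8,72,85.7)
E
```

```text
t 33.8 tcp [542.6  74.8 134.8] yaw 85.65 az -0.05 d [ 0.0015 -0.0001  0.0628] n 1.3 w 42.0 f 0.0
```

>>> send_rows([
  {"dx":0.0012,"dy":0,"dz":0.023,"ax":0,"ay":0,"az":0},
  {"dx":0,"dy":0,"dz":0.02,"ax":0,"ay":0,"az":0},
  {"dx":0,"dy":0,"dz":0.0195,"ax":0,"ay":0,"az":0},
  {"dx":0,"dy":0,"dz":0,"ax":0,"ay":0,"az":0},
  {"dx":0,"dy":0,"dz":0,"ax":0,"ay":0,"az":0},
])

```text
time_s: 34.3
tcp_pos: [541.1, 75.0, 71.9]
orientation: [0.038, 0.999, -0.0, 0.001]
force: [-0.2, -0.5, 0.1]
width: 41.9
grasp_force: 0.0
```

>>> send_rows([
  {"dx":0,"dy":0,"dz":0,"ax":0,"ay":0,"az":0},
  {"dx":0,"dy":0,"dz":0,"ax":0,"ay":0,"az":0},
  {"dx":0,"dy":0,"dz":0,"ax":0,"ay":0,"az":0},
  {"dx":0,"dy":0,"dz":0,"ax":0,"ay":0,"az":0},
  {"dx":0,"dy":0,"dz":0,"ax":0,"ay":0,"az":0},
  {"dx":0,"dy":0,"dz":0,"ax":0,"ay":0,"az":0},
], claw=0)

```text
time_s: 34.9
tcp_pos: [540.0, 75.5, 70.4]
orientation: [0.038, 0.999, 0.0, -0.001]
force: [-1.3, 2.0, 2.7]
width: 9.6
grasp_force: 25.0
```

>>> send_rows([
  {"dx":0,"dy":0,"dz":-0.02,"ax":0,"ay":0,"az":0},
  {"dx":0,"dy":0,"dz":-0.04,"ax":0,"ay":0,"az":0},
  {"dx":0,"dy":0,"dz":-0.045,"ax":0,"ay":0,"az":0},
  {"dx":0,"dy":0,"dz":-0.045,"ax":0,"ay":0,"az":0},
  {"dx":-0.0032,"dy":-0.0438,"dz":-0.0064,"ax":0,"ay":0,"az":0},
  {"dx":-0.0032,"dy":-0.0438,"dz":-0.0064,"ax":0,"ay":0,"az":0},
  {"dx":-0.0032,"dy":-0.0438,"dz":-0.0064,"ax":0,"ay":0,"az":0},
  {"dx":-0.0032,"dy":-0.0438,"dz":-0.0064,"ax":0,"ay":0,"az":0},
])

```text
time_s: 35.7
tcp_pos: [538.7, -101.8, 244.9]
orientation: [0.038, 0.999, 0.0, -0.002]
force: [0.7, 0.4, -2.1]
width: 9.8
grasp_force: 25.0
```

>>> send_rows([
  {"dx":-0.0032,"dy":-0.0438,"dz":-0.0064,"ax":0,"ay":0,"az":0},
  {"dx":-0.0032,"dy":-0.0438,"dz":-0.0064,"ax":0,"ay":0,"az":0},
  {"dx":-0.0032,"dy":-0.0438,"dz":-0.0064,"ax":0,"ay":0,"az":0},
  {"dx":-0.0032,"dy":-0.0438,"dz":-0.0064,"ax":0,"ay":0,"az":0},
  {"dx":-0.0032,"dy":-0.0438,"dz":-0.0064,"ax":0,"ay":0,"az":0},
  {"dx":0,"dy":0,"dz":0,"ax":0,"ay":0,"az":0},
  {"dx":0,"dy":0,"dz":0,"ax":0,"ay":0,"az":0},
  {"dx":0,"dy":0,"dz":0,"ax":0,"ay":0,"az":0},
])

```text
time_s: 36.5
tcp_pos: [538.8, -318.7, 276.5]
orientation: [0.037, 0.999, 0.001, -0.002]
force: [0.1, -0.1, -2.4]
width: 9.8
grasp_force: 25.0
```

```bash
python3 - <<'E'
from h import *
s=snap("wrist","pics/w7.png"); W=cloud(s); np.save("w7.npy",W)
blobs(W,11,26,300,620,-480,-180); blobs(W,60,85,300,620,-480,-180)
go(437.7-8,-288.7+.6,53,85.7)
E
```

```text
(11, 26) 2284 [270. 103.] [ 439.1 -325.9   17.4] [array([ 445.7, -328. ]), array([150.3, 200.8]), np.float64(11.6)]
(11, 26) 1246 [240. 114.] [ 448.4 -363.9   13. ] [array([ 453.9, -370. ]), array([46.4, 78.1]), np.float64(85.4)]
(11, 26) 173 [168. 218.] [ 574.7 -473.    18.7] [array([ 578. , -472.8]), array([55.3,  7.7]), np.float64(5.0)]
(60, 85) 887 [230. 125.] [ 462.9 -369.6   71.6] [array([ 457.5, -370. ]), array([25.9, 65.6]), np.float64(86.2)]
t 36.55 tcp [ 539.  -318.5  276.8] yaw 85.75 az 0.05 d [0.1106 0.0219 0.2241] n 5.0 w 10.2 f 25.0
```

View pics/w7.png

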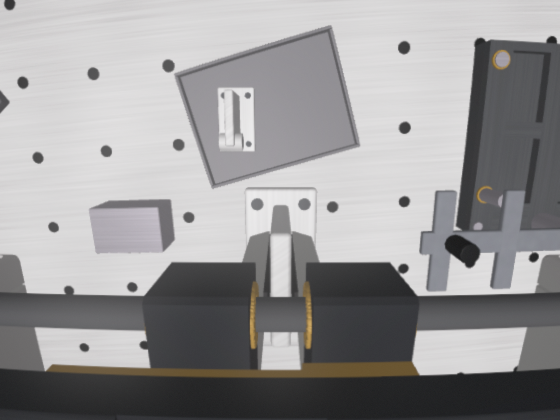

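Bracket 2 stands upright in the tray at (236,120), and the tray hasn't moved. Placing bracket 3 in the +y half.

>>> send_rows([
  {"dx":0.0276,"dy":0.0055,"dz":0.03,"ax":0,"ay":0,"az":0},
  {"dx":0.0276,"dy":0.0055,"dz":0.03,"ax":0,"ay":0,"az":0},
  {"dx":0.0276,"dy":0.0055,"dz":0.03,"ax":0,"ay":0,"az":0},
  {"dx":0.0276,"dy":0.0055,"dz":0.03,"ax":0,"ay":0,"az":0},
  {"dx":0,"dy":0,"dz":0.04,"ax":0,"ay":0,"az":0},
  {"dx":0,"dy":0,"dz":0.03,"ax":0,"ay":0,"az":0},
  {"dx":0,"dy":0,"dz":0.02,"ax":0,"ay":0,"az":0},
  {"dx":0,"dy":0,"dz":0,"ax":0,"ay":0,"az":0},
])

```text
time_s: 37.35
tcp_pos: [428.6, -286.6, 64.8]
orientation: [0.037, 0.999, 0.002, -0.003]
force: [-1.2, 0.1, -3.0]
width: 9.8
grasp_force: 25.0
```

>>> send_rows([
  {"dx":0,"dy":0,"dz":0.006,"ax":0,"ay":0,"az":0},
  {"dx":0,"dy":0,"dz":0.004,"ax":0,"ay":0,"az":0},
  {"dx":0,"dy":0,"dz":0.002,"ax":0,"ay":0,"az":0},
  {"dx":0,"dy":0,"dz":0,"ax":0,"ay":0,"az":0},
  {"dx":0,"dy":0,"dz":0,"ax":0,"ay":0,"az":0},
  {"dx":0,"dy":0,"dz":0,"ax":0,"ay":0,"az":0},
])

```text
time_s: 37.95
tcp_pos: [430.6, -290.0, 56.3]
orientation: [0.038, 0.999, -0.0, -0.0]
force: [0.1, -0.0, -3.5]
width: 9.6
grasp_force: 25.0
```

```bash
python3 - <<'E'
from h import *
go(429.7,-288.1,52.6,85.7); print(sensors.observe()["force"])
E
```

```text
t 37.95 tcp [ 430.6 -290.    56.3] yaw 85.67 az -0.03 d [0.001  0.0018 0.0037] n 0.1 w 9.6 f 25.0
[ 0.08159417 -0.01830346 -3.45832856]
```

>>> send_rows([
  {"dx":0,"dy":0,"dz":0.002,"ax":0,"ay":0,"az":0},
  {"dx":0,"dy":0,"dz":0.0015,"ax":0,"ay":0,"az":0},
  {"dx":0,"dy":0,"dz":0,"ax":0,"ay":0,"az":0},
  {"dx":0,"dy":0,"dz":0,"ax":0,"ay":0,"az":0},
])

```text
time_s: 38.35
tcp_pos: [430.5, -289.9, 52.6]
orientation: [0.038, 0.999, -0.0, -0.001]
force: [0.2, 0.6, 0.4]
width: 9.2
grasp_force: 25.0
```

>>> send_rows([
  {"dx":0,"dy":0,"dz":0,"ax":0,"ay":0,"az":0},
  {"dx":0,"dy":0,"dz":0,"ax":0,"ay":0,"az":0},
  {"dx":0,"dy":0,"dz":0,"ax":0,"ay":0,"az":0},
  {"dx":0,"dy":0,"dz":-0.02,"ax":0,"ay":0,"az":0},
  {"dx":0,"dy":0,"dz":-0.04,"ax":0,"ay":0,"az":0},
  {"dx":0,"dy":0,"dz":-0.05,"ax":0,"ay":0,"az":0},
  {"dx":0,"dy":0,"dz":-0.05,"ax":0,"ay":0,"az":0},
  {"dx":0,"dy":0,"dz":0,"ax":0,"ay":0,"az":0},
], claw=0.042)

```text
time_s: 39.15
tcp_pos: [433.8, -292.9, 220.9]
orientation: [0.038, 0.999, -0.005, 0.005]
force: [0.6, -0.6, 0.5]
width: 42.1
grasp_force: 0.0
```

>>> send_rows([
  {"dx":-0.0127,"dy":0.0371,"dz":-0.0241,"ax":0,"ay":0,"az":0},
  {"dx":-0.0127,"dy":0.0371,"dz":-0.0241,"ax":0,"ay":0,"az":0},
  {"dx":-0.0127,"dy":0.0371,"dz":-0.0241,"ax":0,"ay":0,"az":0},
  {"dx":-0.0127,"dy":0.0371,"dz":-0.0241,"ax":0,"ay":0,"az":0},
  {"dx":-0.0127,"dy":0.0371,"dz":-0.0241,"ax":0,"ay":0,"az":0},
  {"dx":-0.0127,"dy":0.0371,"dz":-0.0241,"ax":0,"ay":0,"az":0},
  {"dx":-0.0127,"dy":0.0371,"dz":-0.0241,"ax":0,"ay":0,"az":0},
  {"dx":-0.0127,"dy":0.0371,"dz":-0.0241,"ax":0,"ay":0,"az":0},
])

```text
time_s: 39.95
tcp_pos: [554.9, 0.3, 405.2]
orientation: [0.038, 0.999, -0.0, -0.001]
force: [0.9, -0.2, -0.4]
width: 41.9
grasp_force: 0.0
```

>>> send_rows([
  {"dx":-0.0127,"dy":0.0371,"dz":-0.0241,"ax":0,"ay":0,"az":0},
  {"dx":0,"dy":0,"dz":0,"ax":0,"ay":0,"az":0},
  {"dx":0,"dy":0,"dz":0,"ax":0,"ay":0,"az":0},
  {"dx":0,"dy":0,"dz":0,"ax":0,"ay":0,"az":0},
])

```text
time_s: 40.35
tcp_pos: [569.6, 33.9, 427.2]
orientation: [0.038, 0.999, -0.0, -0.002]
force: [-0.7, -0.2, 0.5]
width: 41.8
grasp_force: 0.0
```

```bash
python3 - <<'E'
from h import *
s=snap("wrist","pics/w8.png"); W=cloud(s); np.save("w8.npy",W)
for b in [(300,560,-470,-200),(330,540,220,440)]:
    blobs(W,8,15.5,*b,amin=150,vmax=420); blobs(W,15.5,26,*b,vmax=420); blobs(W,60,85,*b,vmax=420)
pan(W); blobs(W,125,150,380,700,-200,120,vmax=420)
b=np.radians(265.7); go(613.9+160*np.cos(b),24.5+160*np.sin(b),200,-5)
print(sensors.observe()["joint_pos"].round(2))
E
```

```text
(8, 15.5) 159 [122.  97.] [ 424.2 -230.3   11.8] [array([ 425.7, -230.2]), array([147.8,   3. ]), np.float64(11.4)]
(8, 15.5) 689 [ 95. 110.] [ 440.5 -281.6   12.5] [array([ 439.7, -291. ]), array([47. , 78.7]), np.float64(85.0)]
(8, 15.5) 669 [ 55. 122.] [ 454.1 -359.7   12.5] [array([ 454.4, -368.8]), array([47.8, 78.9]), np.float64(87.2)]
(15.5, 26) 442 [45. 85.] [ 390.5 -363.2   18.3] [array([ 385. , -351.2]), array([ 73.7, 215.2]), np.float64(30.4)]
(15.5, 26) 525 [ 93. 133.] [ 479.5 -291.1   18.4] [array([ 453.7, -325.9]), array([134.4, 202.1]), np.float64(12.1)]
(15.5, 26) 121 [ 89. 111.] [ 441.3 -287.1   20.7] [array([ 440.4, -286.9]), array([ 3.5, 57.2]), np.float64(85.5)]
(15.5, 26) 132 [ 49. 124.] [ 456.5 -365.1   20.7] [array([ 455.8, -365. ]), array([ 4.4, 60.2]), np.float64(86.2)]
(60, 85) 563 [ 71. 113.] [ 447.4 -289.9   70.4] [array([ 443.5, -293. ]), array([28. , 65.8]), np.float64(88.7)]
(60, 85) 571 [ 28. 127.] [ 461.3 -366.9   69.9] [array([ 457.7, -368.8]), array([29.6, 65.6]), np.float64(84.2)]
(8, 15.5) 583 [486.  57.] [403.6 397.8  11.7] [array([411. , 383.2])
[... 387 characters left out ...]
 [470.  77.] [435.6 363.   21. ] [array([435.2, 363.2]), array([ 5.1, 59. ]), np.float64(87.8)]
(15.5, 26) 94 [424.  78.] [433.2 283.4  20.8] [array([434. , 283.4]), array([ 2.3, 57.4]), np.float64(86.0)]
(60, 85) 589 [488.  76.] [441.3 364.5  70. ] [array([436.8, 366.8]), array([27.3, 65.9]), np.float64(85.8)]
(60, 85) 560 [439.  79.] [442.1 285.4  70.5] [array([437.6, 286.2]), array([27.4, 65.4]), np.float64(89.1)]
pan [433.  327.7] 104.1 1388
(125, 150) 227 [167. 212.] [ 603.4 -132.9  138.6] [array([ 604.4, -134.5]), array([21. , 21.2]), np.float64(10.3)]
t 40.4 tcp [569.5  33.6 427.3] yaw 85.59 az -89.41 d [ 0.1651 -0.0479  0.2271] n 5.7 w 42.1 f 0.0
[-0.14 -0.03  1.49 -0.    1.69 -1.63]
```

View pics/w8.png

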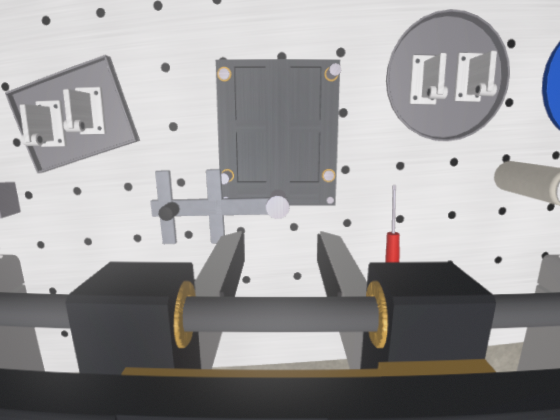

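The picture shows all nests empty. Brackets 2 and 3 stand upright in the tray at (42,122) and (83,110), and 1 and 4 in the pan at (430,80) and (475,77). The knob is at (167,212), world (604.4,-134.5). Now the bar goes back.

>>> send_rows([
  {"dx":0,"dy":0,"dz":0.01,"ax":0,"ay":0,"az":8.1},
  {"dx":0,"dy":0,"dz":0.01,"ax":0,"ay":0,"az":8.1},
  {"dx":0,"dy":0,"dz":0.01,"ax":0,"ay":0,"az":8.1},
  {"dx":0,"dy":0,"dz":0.01,"ax":0,"ay":0,"az":8.1},
  {"dx":0,"dy":0,"dz":0.01,"ax":0,"ay":0,"az":8.1},
  {"dx":0,"dy":0,"dz":0.01,"ax":0,"ay":0,"az":8.1},
  {"dx":0,"dy":0,"dz":0.01,"ax":0,"ay":0,"az":8.1},
  {"dx":0,"dy":0,"dz":0.01,"ax":0,"ay":0,"az":8.1},
])

```text
time_s: 41.2
tcp_pos: [569.3, 33.3, 347.4]
orientation: [0.571, 0.821, -0.001, -0.001]
force: [0.4, 0.9, 0.3]
width: 41.9
grasp_force: 0.0
```

>>> send_rows([
  {"dx":0,"dy":0,"dz":0.01,"ax":0,"ay":0,"az":8.1},
  {"dx":0,"dy":0,"dz":0.01,"ax":0,"ay":0,"az":8.1},
  {"dx":0,"dy":0,"dz":0.01,"ax":0,"ay":0,"az":8.0},
  {"dx":-0.0331,"dy":0.0089,"dz":0.0236,"ax":0,"ay":0,"az":0},
  {"dx":-0.0331,"dy":0.0089,"dz":0.0236,"ax":0,"ay":0,"az":0},
  {"dx":-0.0331,"dy":0.0089,"dz":0.0236,"ax":0,"ay":0,"az":0},
  {"dx":-0.0331,"dy":0.0089,"dz":0.0236,"ax":0,"ay":0,"az":0},
  {"dx":-0.0331,"dy":0.0089,"dz":0.0236,"ax":0,"ay":0,"az":0},
])

```text
time_s: 42.0
tcp_pos: [603.4, -135.6, 199.1]
orientation: [0.728, 0.686, -0.001, -0.001]
force: [0.1, -0.2, -0.4]
width: 42.0
grasp_force: 0.0
```

>>> send_rows([
  {"dx":0,"dy":0,"dz":0,"ax":0,"ay":0,"az":0},
  {"dx":0,"dy":0,"dz":0,"ax":0,"ay":0,"az":0},
  {"dx":0,"dy":0,"dz":0,"ax":0,"ay":0,"az":0},
])

```text
time_s: 42.3
tcp_pos: [604.5, -133.0, 201.7]
orientation: [0.727, 0.686, -0.0, -0.0]
force: [0.3, 1.2, -0.4]
width: 42.0
grasp_force: 0.0
```

```bash
python3 - <<'E'
from h import *
s=snap("wrist"); W=cloud(s); blobs(W,128,150,540,680,-200,-60,vmax=420)
go(604.4,-134.5,129,-3.4)
E
```

```text
(128, 150) 765 [282. 223.] [ 605.2 -133.6  139.6] [array([ 605. , -134.8]), array([21.3, 20.9]), np.float64(13.3)]
t 42.35 tcp [ 604.8 -132.7  202.1] yaw -3.3 az 0.1 d [-0.0018 -0.0003  0.0731] n 1.5 w 42.0 f 0.0
```

>>> send_rows([
  {"dx":-0.0018,"dy":-0.0002,"dz":0.023,"ax":0,"ay":0,"az":0},
  {"dx":0,"dy":0,"dz":0.03,"ax":0,"ay":0,"az":0},
  {"dx":0,"dy":0,"dz":0.02,"ax":0,"ay":0,"az":0},
  {"dx":0,"dy":0,"dz":0,"ax":0,"ay":0,"az":0},
  {"dx":0,"dy":0,"dz":0,"ax":0,"ay":0,"az":0},
  {"dx":0,"dy":0,"dz":0,"ax":0,"ay":0,"az":0},
])

```text
time_s: 42.95
tcp_pos: [605.4, -135.1, 130.3]
orientation: [0.727, 0.687, 0.0, 0.001]
force: [-1.2, 0.0, 0.7]
width: 41.8
grasp_force: 0.0
```

>>> send_rows([
  {"dx":0.0007,"dy":-0.0152,"dz":0,"ax":0,"ay":0,"az":5.44},
  {"dx":0.0007,"dy":-0.0152,"dz":0,"ax":0,"ay":0,"az":5.44},
  {"dx":0.0007,"dy":-0.0152,"dz":0,"ax":0,"ay":0,"az":5.44},
  {"dx":0.0007,"dy":-0.0152,"dz":0,"ax":0,"ay":0,"az":5.44},
  {"dx":0.0007,"dy":-0.0152,"dz":0,"ax":0,"ay":0,"az":5.44},
  {"dx":0.0007,"dy":-0.0152,"dz":0,"ax":0,"ay":0,"az":5.44},
  {"dx":0.0007,"dy":-0.0152,"dz":0,"ax":0,"ay":0,"az":5.44},
  {"dx":0.0007,"dy":-0.0152,"dz":0,"ax":0,"ay":0,"az":5.44},
])

```text
time_s: 43.75
tcp_pos: [497.6, -85.5, 130.5]
orientation: [0.931, 0.366, 0.001, 0.002]
force: [1.3, -1.3, 0.6]
width: 41.9
grasp_force: 0.9
```

```bash
python3 - <<'E'
from h import *
b=np.radians(266.6-8*5.44); go(613.9+160*np.cos(b),24.5+160*np.sin(b),129,-3.4-8*5.44)
o=sensors.observe(); print(o["joint_pos"].round(2),o["force"].round(1))
E
```

```text
t 43.75 tcp [497.6 -85.5 130.5] yaw -47.08 az -0.16 d [ 0.0001 -0.0009  0.0015] n 0.0 w 41.9 f 0.9
[-0.39  0.01  2.   -0.    1.13  0.43] [ 1.3 -1.3  0.6]
```

Tracking well; now the rest of the arc.

>>> send_rows([
  {"dx":0.0007,"dy":-0.0152,"dz":0,"ax":0,"ay":0,"az":5.44},
  {"dx":0.0007,"dy":-0.0152,"dz":0,"ax":0,"ay":0,"az":5.44},
  {"dx":0.0007,"dy":-0.0152,"dz":0,"ax":0,"ay":0,"az":5.44},
  {"dx":0.0007,"dy":-0.0152,"dz":0,"ax":0,"ay":0,"az":5.44},
  {"dx":0.0007,"dy":-0.0152,"dz":0,"ax":0,"ay":0,"az":5.44},
  {"dx":0.0007,"dy":-0.0152,"dz":0,"ax":0,"ay":0,"az":5.44},
  {"dx":0.0007,"dy":-0.0152,"dz":0,"ax":0,"ay":0,"az":5.44},
  {"dx":0.0007,"dy":-0.0152,"dz":0,"ax":0,"ay":0,"az":5.44},
])

```text
time_s: 44.55
tcp_pos: [454.0, 25.8, 130.3]
orientation: [1.0, -0.005, 0.001, 0.001]
force: [1.4, -3.4, 0.1]
width: 42.1
grasp_force: 0.9
```

>>> send_rows([
  {"dx":0.0005,"dy":-0.012,"dz":0,"ax":0,"ay":0,"az":4.5},
  {"dx":0,"dy":0,"dz":0,"ax":0,"ay":0,"az":0},
  {"dx":0,"dy":0,"dz":0,"ax":0,"ay":0,"az":0},
  {"dx":0,"dy":0,"dz":0,"ax":0,"ay":0,"az":0},
])

```text
time_s: 44.95
tcp_pos: [453.9, 37.4, 128.8]
orientation: [0.999, -0.042, -0.0, 0.0]
force: [0.5, -0.0, 0.6]
width: 42.1
grasp_force: 0.0
```

```bash
python3 - <<'E'
from h import *
b=np.radians(174.1); go(613.9+160*np.cos(b),24.5+160*np.sin(b),129,-95.9)
o=sensors.observe(); print(o["joint_pos"].round(2),o["force"].round(1))
p=o["tcp_pos"]; print("tcp bar angle",np.degrees(np.arctan2(p[1]-24.5,p[0]-613.9))%360)
E
```

```text
t 44.95 tcp [453.9  37.4 128.8] yaw -94.83 az 1.07 d [ 0.0005 -0.0036 -0.0002] n 0.1 w 42.1 f 0.0
[-0.17 -0.11  2.12 -0.    1.14  1.49] [ 0.5 -0.   0.6]
tcp bar angle 175.37355253940314
```

>>> send_rows([
  {"dx":0,"dy":0,"dz":-0.02,"ax":0,"ay":0,"az":0},
  {"dx":0,"dy":0,"dz":-0.04,"ax":0,"ay":0,"az":0},
  {"dx":0,"dy":0,"dz":-0.05,"ax":0,"ay":0,"az":0},
  {"dx":0,"dy":0,"dz":-0.05,"ax":0,"ay":0,"az":0},
  {"dx":-0.03,"dy":0,"dz":-0.03,"ax":0,"ay":0,"az":0},
  {"dx":-0.03,"dy":0,"dz":-0.03,"ax":0,"ay":0,"az":0},
  {"dx":0,"dy":0,"dz":0,"ax":0,"ay":0,"az":0},
  {"dx":0,"dy":0,"dz":0,"ax":0,"ay":0,"az":0},
])

```text
time_s: 45.75
tcp_pos: [394.2, 42.6, 348.8]
orientation: [0.999, -0.043, 0.0, 0.0]
force: [0.1, -0.3, -0.7]
width: 42.2
grasp_force: 0.0
```

>>> send_rows([
  {"dx":0,"dy":0,"dz":0,"ax":0,"ay":0,"az":0},
  {"dx":0,"dy":0,"dz":0,"ax":0,"ay":0,"az":0},
  {"dx":0,"dy":0,"dz":0,"ax":0,"ay":0,"az":0},
  {"dx":0,"dy":0,"dz":0,"ax":0,"ay":0,"az":0},
])

```text
time_s: 46.15
tcp_pos: [394.1, 43.0, 347.4]
orientation: [0.999, -0.042, -0.002, -0.0]
force: [-0.1, 0.4, -0.2]
width: 42.0
grasp_force: 0.0
```

```bash
python3 - <<'E'
from h import *
s=snap("wrist"); W=cloud(s)
blobs(W,128,150,400,640,-60,110,vmax=420); blobs(W,98,110,400,700,-100,140,vmax=420)
print(sensors.observe()["tcp_pos"],sensors.observe()["qd"].round(3))
V=cloud(snap("scene","pics/s9.png")); P=V.reshape(-1,3)
for n,x,y in [("b1",434,368),("b4",434,288),("b3",440,-291),("b2",454,-369),("can",611,453)]:
    Q=P[(abs(P[:,0]-x)<70)&(abs(P[:,1]-y)<30)&(P[:,2]>50)&(P[:,2]<160)]; print(n,len(Q),Q.mean(0).round(1),np.percentile(Q[:,2],97).round(1))
E
```

```text
(128, 150) 289 [287. 134.] [454.1  28.7 140.4] [array([453.7,  28.6]), array([21. , 19.7]), np.float64(85.0)]
(98, 110) 6058 [284.  91.] [501.9  27.6 106.5] [array([511.8,  27.4]), array([116.4, 185.2]), np.float64(88.7)]
[394.08391612  42.97063218 347.62068706] [ 0.001 -0.007 -0.004 -0.001  0.001  0.   ]
b1 124 [449.6 366.1  64.6] 73.8
b4 121 [449.6 286.3  64.8] 74.9
b3 131 [ 459.1 -291.6   66.5] 74.4
b2 134 [ 475.4 -369.    67. ] 75.0
can 649 [626.5 442.3 110.1] 150.0
```

View pics/s9.png

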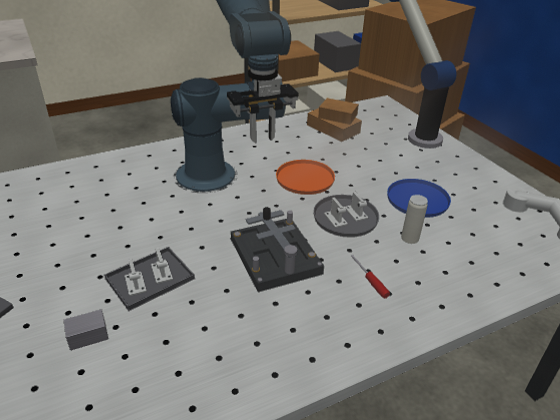

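The bar is back over the fixture at about 0.05 rad (knob at (267,213)). Brackets stand upright in the tray (135,283), (160,268) and in the pan (335,217), (360,207), and the bystanders haven't moved. Handing in.

```bash
python3 -c "
from rig import order
print(order.job_done())"
```

```text
the job is handed in; nothing more can be done
None
```

The job is handed in, with no verdict returned: brackets 1 and 4 (pins up) stand in the round pan, 2 and 3 in the tray, the bar is back at about 0.05 rad, grip stayed at 25 N and no bystander moved; on the first swing joint 6 reached its range limit (read -2.742 against -2.74) and the gripper pressed the pivot post with about 69 N at the wrist, so a range or contact rule could count against the run.

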